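# Nest the graded scoop cups after cooking class

## Robot

A 6-joint arm with a two-finger parallel gripper is mounted at the origin on the work surface. World frame = base frame: x ahead of the robot, y to its left, z up, the work surface at z = 0. Lengths are in mm, angles in rad, forces in N, time in s.
With the tool pointing down it reaches from about 275 to 750 mm from the base axis. Payload 10.2 kg.
Tool frame: the origin (TCP) lies between the finger pads; the fingertips stand 17 mm ahead of it and the grasp point (between the pads) lies 2 mm behind it; y points along the fingers, x is the direction in which the jaws open and shut, and the axes are right-handed (so a half turn about y gives the same grasp; the last joint's range is limited). The gripper opens to 85 mm and grips with 20 to 120 N. Pads are 22 mm wide; open, the fingers measure 114 mm over their backs; the gripper's body (76 mm by 85 mm) begins 54 mm behind the grasp point. The pads swing forward as they close: fully open they stand 13 mm farther back than shut.
Start: joints at [-1.488, 0.313, 1.498, -0, 1.331, -0.223], TCP at [158.042, -500.653, 211.994] pointing down, gripper open.
Joint ranges: [-2.94, 2.94], [-0.97, 2.17], [0.19, 2.56], [-1.23, 4.37], [0.02, 3.11], [-2.88, 2.88]. Speed limits (rad/s): [2.39, 2.39, 3.01, 3.14, 3.14, 3.14].

## Interface

Orientations are given as a unit quaternion [w, x, y, z].
In Python, from rig import ctrl gives the robot as it stands.
- The arm moves only by the tool jog_arm, never from a script. Its argument "targets" is a list of rows, each an object with "offset": the shift along the tool's x, y, z in m, a list of three; "yaw": the turn about the tool's y in rad. In form: [{"offset": [dx, dy, dz], "yaw": yaw}, ...]. A call has 1 to 12 rows; each row is the pose to reach, as a shift and turn from the pose measured when the call began, along the tool's axes at that moment; what a row does not reach only later rows make up. A row lasts 1/12 s, in which the tool goes at most 41.7 mm and 7.16 degrees, less where a joint would pass 70% of its speed; a pose out of reach is approached as far as the arm can. A call with a gripper value outside its range is refused whole. "fingers" is the finger opening in m, from 0 to 0.0854, set as the call begins (left out, the last holds). The fingers move at their own pace and stop on an object; "grip_force" is the grip in N (left out, the last holds). Time passes only in rows, so rows that repeat a pose let the fingers close. It gives the time, the measured TCP pose, the force and the opening at its end, in the units of the state.
- ctrl.sense(): the state, without advancing time (a new reading comes with each control period).
- ctrl.capture(name): name is "scene" or "top"; returns a dict with "img" (400x640x3 uint8, red, green, blue), "intrinsics" (3x3 intrinsics, pixels), "k1" (the pictures are not rectified: a ray, as slopes to the right and down, at radius r is drawn at 1 + k1 r^2 times it, then the intrinsics apply), "T" (4x4, takes a point from camera to world coordinates). Camera axes: x right, y up, looking along -z (the intrinsics and any distortion apply to the point x, -y, -z); pixel columns grow to the right and rows downward; lengths in mm; the calibration is good to about 2 mm. A picture is of the moment at which its call begins. There is no depth.
- ctrl.finish_job(): hands the job in, once; it reports no verdict.
Trained networks look in the newest picture that a camera, given by its name, has taken for a name from the list of things; names that differ only in an ending like _2 or _b are one class to them, and where a whole thing is asked for, a point or a joint stands for the part that bears it (a point fixed in the world has none). Each returns a list of dicts, best first, with "score" (0 to 1); they miss things now and then, are a little off and sometimes report something else, mostly with a low value. They report only what shows in the picture. A call takes as long as a camera call. They do not tell look-alikes from the thing itself.
- ctrl.boxes_of(camera, target): "box" ([left, top, right, bottom] in pixels, round what is visible of it).
- ctrl.regions_of(camera, target): "region" (400x640 bool, what is visible of it) and "box" ([left, top, right, bottom] in pixels, round what is visible of it).
The state is a dict: "time_s": time; "joints": joint angles; "dq": joint speeds; "tau": joint torques, N m; "eef_pos": TCP position; "ee_rot": TCP orientation; "force": force on the tool from outside, world axes, zero at the start; "wrist_torque": the same for the moment, N m; "grip_width": opening from 0.0 (shut) to 1.0 (fully open).
Only numpy, scipy, OpenCV 4.12 (cv2) and the standard library are available. Lean on these libraries where they do the work, as an engineer would, in place of code of your own. Each camera call takes 0.05 s, during which the arm holds its last target.

## Task

Put the three scoop cups from the sloping rack away as a nest on the round blue mat, largest first: stand the white one upright with its foot wholly on the mat, let go, then set the green one fully down inside it and let go, then the orange one fully down inside the green one. Set each down level and gently, neither dropping it nor letting it topple into place (handles may point anywhere), and leave the mug, the jar and the toy car where they are.

Things in the scene. Friction and masses are not known exactly. Their poses are not given: they have to be found in the camera images.
- cup_large: largest cup, white, round, flared: foot 88 mm, rim 100 mm across outside, 58 mm high, wall 4, bottom 5 mm, about 110 g. Level handle goes straight out below the rim: 14 mm wide, 10 thick, underside 47 mm above the cup's underside, end 55 mm outside the rim. Origin: edge of the underside opposite the handle, 44 mm from the foot's centre. x: along the handle, outwards; z: the cup's axis, out of its mouth
- cup_medium: middle cup, pale green, round, flared: foot 70 mm, rim 82 mm across outside, 54 mm high, wall 4, bottom 5 mm, about 80 g. Level handle goes up a post on the rim, then out, clear over the larger cup's rim and handle: 14 mm wide, 10 thick, underside 56 mm above the cup's underside, end 55 mm outside the rim. Origin: edge of the underside opposite the handle, 35 mm from the foot's centre. x: along the handle, outwards; z: the cup's axis, out of its mouth
- cup_small: smallest cup, orange, round, flared: foot 52 mm, rim 64 mm across outside, 50 mm high, wall 4, bottom 5 mm, about 60 g. Level handle goes up a post on the rim, then out, clear over the larger cup's rim and handle: 14 mm wide, 10 thick, underside 64 mm above the cup's underside, end 55 mm outside the rim. Origin: edge of the underside opposite the handle, 26 mm from the foot's centre. x: along the handle, outwards; z: the cup's axis, out of its mouth
- cup_large_foot (a point): centre of the large cup's underside; axes as the cup's. A cup that is seated in a larger one stands 5 mm above that one's underside, with about 5 mm of play all round
- cup_large_grip (a point): middle of the large cup's handle, 32 mm outside the rim and 52 mm above the underside, halfway through its thickness; axes as the cup's (pinch across y)
- cup_medium_foot (a point): centre of the medium cup's underside; axes as the cup's. A cup that is seated in a larger one stands 5 mm above that one's underside, with about 5 mm of play all round
- cup_medium_grip (a point): middle of the medium cup's handle, 32 mm outside the rim and 61 mm above the underside, halfway through its thickness; axes as the cup's (pinch across y)
- cup_small_foot (a point): centre of the small cup's underside; axes as the cup's. A cup that is seated in a larger one stands 5 mm above that one's underside, with about 5 mm of play all round
- cup_small_grip (a point): middle of the small cup's handle, 32 mm outside the rim and 69 mm above the underside, halfway through its thickness; axes as the cup's (pinch across y)
- rack: fixed wooden rack, 390 mm wide (y): a 150 mm board rising away from the robot at 30 degrees to 105 mm, with a 14 mm ledge at its low edge. The cups stand on it square to the board, in any order, 125 mm apart, axes leaning 30 degrees to the robot, feet at the ledge, handles up-slope. Origin: on the table under the middle of the ledge; x horizontal, up-slope; z up
- mat: round blue place mat, 170 mm across, 4 mm thick, fixed to the table. Origin: centre of its underside, on the table; its top is 4 mm higher
- mug: yellow mug, 72 mm across, 85 mm high, loose; a bystander. Origin: centre of its underside, z up
- jar: amber jar with a green cap, 68 mm across, 85 mm high, loose; a bystander. Origin: centre of its underside, z up
- toy_car: wooden toy car with a red cabin, 100 x 62 x 58 mm, loose; a bystander. Origin: on the table under its middle, x along its length, z up
Mind the look-alikes: they are no part of the job. What is shaped like the cup_small but purple is not meant.

How it is judged (in metres and radians):
On the way, in this order (a step that is already met when the one before it is completed fails the run):
1. the white cup stands upright on the mat, let go (horizontal distance between cup_large_foot and mat below 0.041 m and height (world z) of cup_large_foot below 0.009 m and angle between cup_large's own z axis and vertical below 0.1 rad and contact force between the fingers and cup_large below 0.1 N), for 0.2 s.
2. the green cup sits fully down in the white one on the mat, let go (horizontal distance between cup_large_foot and mat below 0.041 m and height (world z) of cup_large_foot below 0.009 m and angle between each of cup_large, cup_medium's own z axis and vertical below 0.1 rad and horizontal distance between cup_medium_foot and cup_large_foot below 0.013 m and z of cup_medium_foot in the frame of cup_large_foot between 0.001 and 0.009 m and contact force between the fingers and cup_medium below 0.1 N), for 0.2 s.
At the end, for the whole second after the job is handed in: White cup upright (0.1 rad) on the mat, foot centre within 41 mm of the mat's; green upright in it, underside 1 to 9 mm above the white's, foot centres within 13 mm; orange likewise in green; all let go and at rest (all of step 2 and horizontal distance between cup_small_foot and cup_medium_foot below 0.013 m and z of cup_small_foot in the frame of cup_medium_foot between 0.001 and 0.009 m and angle between cup_small's own z axis and vertical below 0.1 rad and contact force between the fingers and cup_large below 0.1 N and contact force between the fingers and cup_small below 0.1 N and linear speed of each of cup_large, cup_medium, cup_small below 0.02 m/s); the robot touches nothing.
It fails at once if a cup out of the fingers falls or topples into place (over 0.6 m/s, about 2 cm of fall, or over 6 rad/s) ((contact force between the fingers and cup_large below 0.1 N and (linear speed of cup_large above 0.6 m/s or angular speed of cup_large above 6 rad/s)) or (contact force between the fingers and cup_medium below 0.1 N and (linear speed of cup_medium above 0.6 m/s or angular speed of cup_medium above 6 rad/s)) or (contact force between the fingers and cup_small below 0.1 N and (linear speed of cup_small above 0.6 m/s or angular speed of cup_small above 6 rad/s))).
It fails at once if the mug, jar or toy car is moved by more than 3 cm (distance of any of mug, jar, toy_car from where it was at the start of the episode above 0.03 m).
It also fails if it takes over 72 s, if anything falls off the work surface, if the arm or the gripper's body presses on something with over 40 N, if the wrist force passes 120 N, or if a joint passes its speed limit or range.

## Working session

There is one attempt and no reset: what is moved stays moved. The work goes in short steps, Python scripts to look and compute and a tool call to move; the robot and the scene stay as the last step left them, time stands still between calls to the robot, and variables do not carry over. Pictures are saved under pics/ and viewed, and the job is handed in when it is done.

Besides the shell and the picture viewer there is one more tool, called after "Request:" in YAML: its name, and indented under it one key for each argument. jog_arm: Moves the arm, as the interface text tells. Its arguments: {"type":"object","properties":{"targets":{"type":"array"},"fingers":{"type":"number"},"grip_force":{"type":"number"}},"required":["targets"]}

```bash
ls; mkdir -p pics
python3 - <<'E'
from rig import ctrl
import cv2,numpy as np
s=ctrl.sense();print({k:np.round(v,3).tolist() for k,v in s.items()})
for n in ("scene","top"):
    c=ctrl.capture(n);cv2.imwrite(f"pics/{n}0.png",c["img"][:,:,::-1]);print(n,c["intrinsics"],c["k1"],np.round(c["T"],3))
E
```

```text
pics
{'time_s': 0.0, 'joints': [-1.488, 0.313, 1.498, 0.0, 1.331, -0.223], 'dq': [0.0, -0.001, -0.0, 0.001, -0.002, -0.0], 'tau': [-0.001, -41.227, -25.974, -0.0, 0.004, -0.0], 'eef_pos': [158.032, -500.34, 211.412], 'ee_rot': [0.571, -0.57, 0.418, -0.418], 'force': [0.294, -0.22, 0.005], 'wrist_torque': [0.056, -0.009, -0.061], 'grip_width': 1.001}
scene [[383.57673273   0.         323.46985976]
 [  0.         383.57673273 198.59284078]
 [  0.           0.           1.        ]] 0.03139001007723949 [[-2.360000e-01 -5.750000e-01  7.840000e-01  1.453699e+03]
 [ 9.720000e-01 -1.260000e-01  2.000000e-01  2.791910e+02]
 [-1.600000e-02  8.090000e-01  5.880000e-01  7.834880e+02]
 [ 0.000000e+00  0.000000e+00  0.000000e+00  1.000000e+00]]
top [[376.34818062   0.         317.37356218]
 [  0.         376.34818062 198.24513376]
 [  0.           0.           1.        ]] -0.02613135744539563 [[-6.000000e-03  9.900000e-01 -1.410000e-01  4.057340e+02]
 [-1.000000e+00 -8.000000e-03 -1.200000e-02  4.772300e+01]
 [-1.300000e-02  1.410000e-01  9.900000e-01  1.089326e+03]
 [ 0.000000e+00  0.000000e+00  0.000000e+00  1.000000e+00]]
```

View pics/scene0.png

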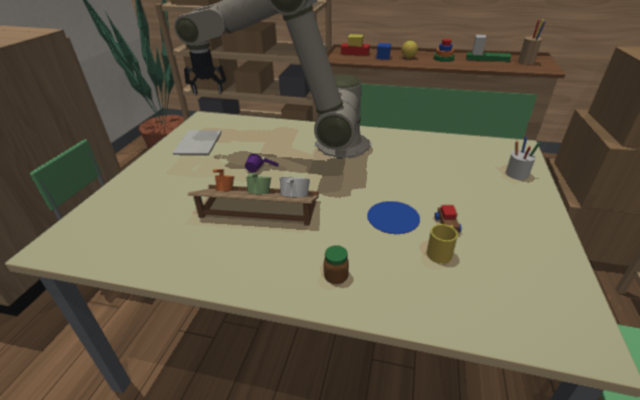

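View pics/top0.png

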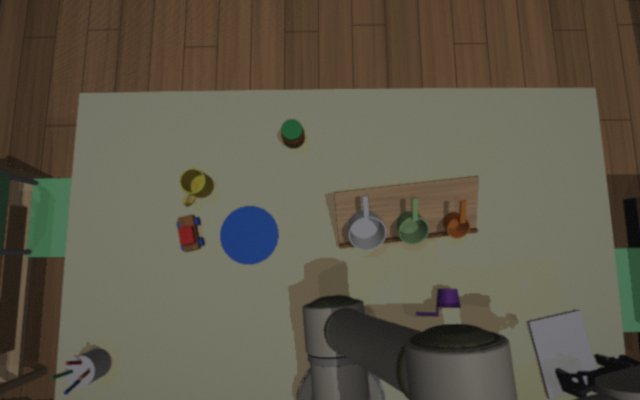

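The targets in the top picture are the white cup (366,225), the green cup (413,222) and the orange cup (457,220) on the rack. The purple look-alike at (447,300) lies off the rack, so I exclude it. Next I'll check this in a crop and measure.

```bash
cat > h.py <<'E'
import numpy as np,cv2
from rig import ctrl
from scipy.spatial.transform import Rotation as R
def proj(c,P):
    P=np.asarray(P,float).reshape(-1,3); T=np.array(c["T"]); q=(P-T[:3,3])@T[:3,:3]
    s=np.stack([q[:,0]/-q[:,2],-q[:,1]/-q[:,2]],1); r2=(s**2).sum(1,keepdims=True); s=s*(1+c["k1"]*r2)
    K=np.array(c["intrinsics"]); return s@K[:2,:2].T+K[:2,2]
def unproj(c,uv,z):
    K=np.array(c["intrinsics"]);T=np.array(c["T"]); d=(np.asarray(uv,float)-K[:2,2])/[K[0,0],K[1,1]]; s=d.copy()
    for _ in range(20): s=d/(1+c["k1"]*(s**2).sum())
    v=T[:3,:3]@[s[0],-s[1],-1]; return T[:3,3]+v*(z-T[2,3])/v[2]
E
python3 - <<'E'
from h import *
import pickle
out={}
for n in ("scene","top"):
    c=ctrl.capture(n); out[n]=c; out[n,'r']={}
    for t in ("cup_large","cup_medium","cup_small","rack","mat","mug","jar","toy_car"):
        r=ctrl.regions_of(n,t); out[n,'r'][t]=r
        print(n,t,[(round(x["score"],2),np.round(x["box"]).tolist(),int(x["region"].sum()),np.round(np.argwhere(x["region"]).mean(0)[::-1],1).tolist()) for x in r])
pickle.dump(out,open("o.pkl","wb"))
for n in("scene","top"):
    for x in out[n,'r']["mat"][:1]:
        print("mat",unproj(out[n],np.argwhere(x["region"]).mean(0)[::-1],4))
a=out["top"]["img"][160:320,310:510]; cv2.imwrite("pics/crop.png",cv2.resize(a,(800,640),interpolation=2)[:600,:,::-1])
a=out["scene"]["img"][140:230,170:340]; cv2.imwrite("pics/crop2.png",cv2.resize(a,(800,424),interpolation=2)[:,:,::-1])
E
```

```text
scene cup_large [(0.71, [281.0, 179.0, 306.0, 196.0], 534, [294.0, 186.1])]
scene cup_medium [(0.83, [243.0, 175.0, 271.0, 192.0], 396, [258.1, 183.9])]
scene cup_small [(0.74, [217.0, 169.0, 231.0, 193.0], 333, [223.5, 180.9]), (0.62, [246.0, 153.0, 275.0, 171.0], 338, [256.4, 162.4])]
scene rack [(0.62, [187.0, 185.0, 320.0, 228.0], 2139, [253.6, 203.0])]
scene mat [(0.79, [368.0, 202.0, 420.0, 236.0], 1385, [393.3, 217.1])]
scene mug [(0.56, [429.0, 224.0, 458.0, 263.0], 944, [441.5, 242.5]), (0.24, [367.0, 201.0, 421.0, 233.0], 1343, [392.9, 217.1]), (0.19, [246.0, 177.0, 272.0, 192.0], 360, [257.4, 183.9])]
scene jar [(0.92, [327.0, 245.0, 352.0, 284.0], 817, [335.7, 264.4]), (0.71, [213.0, 168.0, 235.0, 191.0], 296, [223.0, 180.6])]
scene toy_car [(0.81, [438.0, 205.0, 461.0, 229.0], 422, [448.0, 216.4])]
top cup_large [(0.58, [345.0, 195.0, 385.0, 251.0], 1315, [366.1, 228.8])]
top cup_medium [(0.86, [400.0, 198.0, 426.0, 244.0], 902, [412.6, 225.7])]
top cup_small [(0.65, [442.0, 201.0, 470.0, 242.0], 638, [456.8, 222.6]), (0.64, [416.0, 286.0, 458.0, 315.0], 570, [442.8, 301.4]), (0.19, [347.0, 196.0, 386.0, 250.0], 1269, [366.4, 228.7])]
top rack [(0.66, [332.0, 172.0, 481.0, 248.0], 5341, [408.9, 205.0])]
top mat [(0.56, [220.0, 207.0, 280.0, 263.0], 2732, [248.7, 234.9])]
top mug [(0.87, [178.0, 167.0, 211.0, 205.0], 843, [194.7, 185.3])]
top jar [(0.83, [279.0, 117.0, 303.0, 149.0], 588, [292.2, 133.6])]
top toy_car [(0.91, [178.0, 216.0, 202.0, 252.0], 716, [188.9, 233.4])]
mat [465.01658735 258.22662685   4.        ]
mat [454.96193126 259.20521508   4.        ]
```

View pics/crop.png

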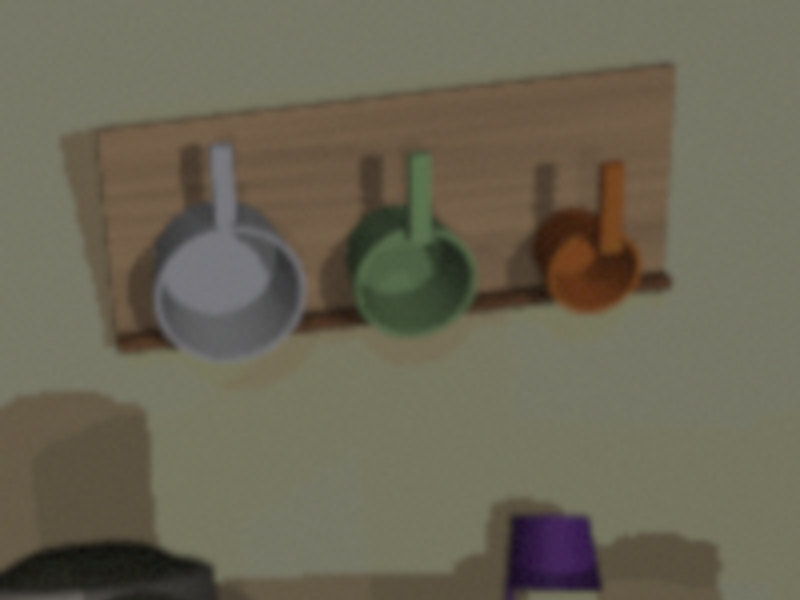

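View pics/crop2.png

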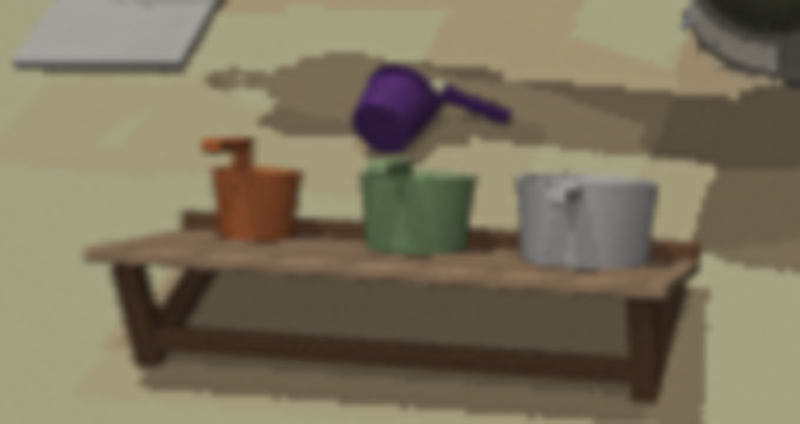

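```bash
cat >> h.py <<'E'
from scipy.optimize import minimize
CUPS={"L":(44,50,58,47),"M":(35,41,54,56),"S":(26,32,50,64)}
S=4
def cup_pts(k):
    f,r,h,u=CUPS[k]; t=np.linspace(0,2*np.pi,60,endpoint=False)
    foot=np.c_[f+f*np.cos(t),f*np.sin(t),0*t]; rim=np.c_[f+r*np.cos(t),r*np.sin(t),0*t+h]
    bx=lambda x0,x1,z0,z1:np.array([[x,y,z] for x in(x0,x1) for y in(-7,7) for z in(z0,z1)])
    out=[np.r_[foot,rim],bx(f+r-4,f+r+55,u,u+10)]
    if k!="L": out.append(bx(f+r-8,f+r+2,h-10,u+10))
    return out
def pose(o,yaw,tilt):  # tilt>0: handle up
    return R.from_euler("ZY",[yaw,-tilt]).as_matrix(),np.asarray(o,float)
def render(c,k,Rm,o):
    m=np.zeros((400*S,640*S),np.uint8)
    for p in cup_pts(k):
        uv=proj(c,p@Rm.T+o); uv=(uv+0.5)*S
        cv2.fillConvexPoly(m,cv2.convexHull(np.round(uv*16).astype(np.int32)),1,shift=4)
    return m
def hsv(c): return cv2.cvtColor(c["img"],cv2.COLOR_RGB2HSV)
def cmask(c,k,box):
    H=hsv(c).astype(int);h,s,v=H[...,0],H[...,1],H[...,2]
    if k=="L": m=(s<45)&(v>60)|((h>100)&(h<140)&(v>50)&(s<80))
    if k=="M": m=(h>38)&(h<85)&(s>45)
    if k=="S": m=(h<14)&(s>150)&(v>50)
    if k=="mat": m=(h>105)&(h<125)&(s>150)
    b=np.zeros_like(m); b[box[1]:box[3],box[0]:box[2]]=1
    m=(m&b.astype(bool)).astype(np.uint8)
    if k=="mat": return m
    n,l,st,_=cv2.connectedComponentsWithStats(m); i=1+np.argmax(st[1:,4]); return (l==i).astype(np.uint8)
E
python3 - <<'E'
from h import *
import pickle
o=pickle.load(open("o.pkl","rb"))
bx={"scene":{"L":(275,170,312,202),"M":(240,168,276,198),"S":(210,164,238,198),"mat":(355,190,435,245)},
"top":{"L":(340,190,392,256),"M":(394,190,436,250),"S":(438,192,476,246),"mat":(210,195,290,275)}}
M={}
for n in bx:
    c=o[n]; vis=c["img"].copy()
    for k in bx[n]:
        m=cmask(c,k,bx[n][k]); M[n,k]=m; print(n,k,m.sum()); vis[m>0]=(255,0,255)
        if k=="mat":print(unproj(c,np.argwhere(m).mean(0)[::-1],4))
    a=vis[160:270,200:480] if n=="top" else vis[160:250,190:440]
    cv2.imwrite(f"pics/m_{n}.png",cv2.resize(a,(800,int(800*a.shape[0]/a.shape[1])),interpolation=0)[:,:,::-1])
pickle.dump(M,open("M.pkl","wb"))
E
```

```text
scene L 552
scene M 380
scene S 254
scene mat 1230
[465.16853485 257.87355757   4.        ]
top L 1319
top M 864
top S 493
top mat 2508
[455.50145923 258.99190091   4.        ]
```

```bash
python3 -c "
import cv2,numpy as np
a=cv2.imread('pics/m_top.png');b=cv2.imread('pics/m_scene.png');x=np.vstack([a,b]);cv2.imwrite('pics/mm.png',cv2.resize(x,None,fx=.95,fy=.95)[:600])"
```

```text
(no output)
```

View pics/mm.png

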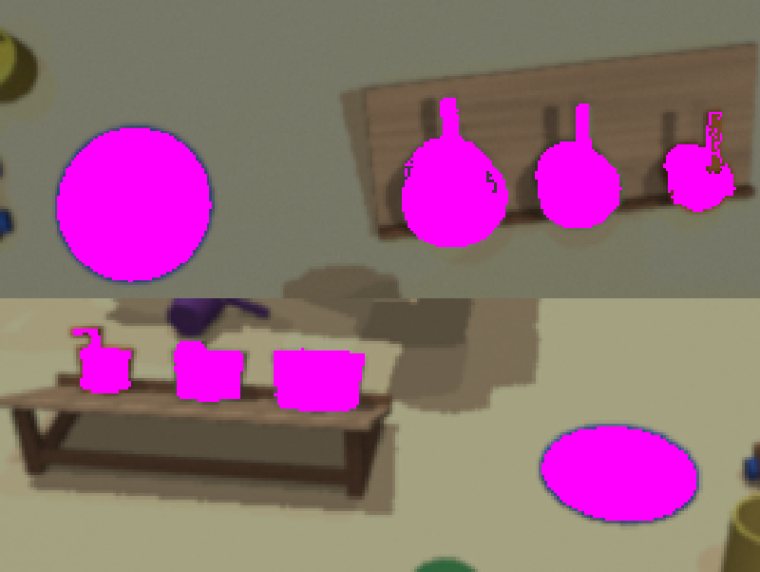

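```bash
cat > fit.py <<'E'
from h import *
import pickle
o=pickle.load(open("o.pkl","rb"));M=pickle.load(open("M.pkl","rb"))
bx={"scene":(210,164,238,198),"top":(438,192,476,246)}
for n in bx:
    H=hsv(o[n]).astype(int);m=((H[...,0]<13)&(H[...,1]>(140 if n=="top" else 140))&(H[...,2]>50)).astype(np.uint8)
    b=np.zeros_like(m);x=bx[n];b[x[1]:x[3],x[0]:x[2]]=1;m&=b;m=cv2.morphologyEx(m,cv2.MORPH_CLOSE,np.ones((3,3)))
    nn,l,st,_=cv2.connectedComponentsWithStats(m); M[n,"S"]=(l==1+np.argmax(st[1:,4])).astype(np.uint8)
U={k:cv2.resize(m.astype(np.float32),(640*S,400*S),interpolation=cv2.INTER_LINEAR)>.5 for k,m in M.items() if k[1]!="mat"}
def iou(a,b): return (a&b).sum()/(a|b).sum()
def matmask(c,x,y):
    t=np.linspace(0,2*np.pi,80);p=np.c_[x+85*np.cos(t),y+85*np.sin(t),0*t+4]
    m=np.zeros((400*S,640*S),np.uint8);cv2.fillConvexPoly(m,np.round((proj(c,p)+.5)*S*16).astype(np.int32),1,shift=4);return m
for n in("scene","top"):
    print(n,[ (k,np.round(np.argwhere(M[n,k]).mean(0)[::-1],1)) for k in "LMS"], "mat area model/meas",matmask(o[n],460,258).sum()/16,M[n,"mat"].sum())
tilt=np.radians(30)
for cams in (("top",),("scene",),("top","scene")):
  for k,x0 in (("L",(455,-80,45)),("M",(465,-205,45)),("S",(475,-330,45))):
    zfree=len(cams)==2
    def cost(p):
        org=[p[0]*10,p[1]*10,p[3]*10 if zfree else 40]
        Rm,oo=pose(org,p[2]/10,tilt); return sum(1-iou(render(o[n],k,Rm,oo)>0,U[n,k]) for n in cams)
    best=None
    for i in range(3):
        st=np.array([x0[0]/10,x0[1]/10,.7]+([4.5] if zfree else [])) if best is None else best.x
        sim=np.vstack([st]+[st+np.eye(len(st))[j]*(2 if i==0 else .5) for j in range(len(st))])
        best=minimize(cost,st,method="Nelder-Mead",options=dict(initial_simplex=sim,xatol=.02,fatol=1e-4,maxiter=150))
    print(cams,k,np.round(best.x*[10,10,.1,10][:len(best.x)],3),round(best.fun,3))
E
python3 fit.py
```

```text
scene [('L', array([294. , 186.1])), ('M', array([257.6, 183.9])), ('S', array([223.3, 181.6]))] mat area model/meas 1387.625 1230
top [('L', array([366., 229.])), ('M', array([412.1, 225.9])), ('S', array([455.7, 224.4]))] mat area model/meas 2742.1875 2508
('top',) L [ 4.41685e+02 -6.94380e+01  1.05000e-01] 0.052
('top',) M [ 4.55653e+02 -1.91037e+02  1.15000e-01] 0.124
('top',) S [ 474.125 -318.096    1.08 ] 0.387
('scene',) L [ 4.55085e+02 -7.06790e+01  1.41000e-01] 0.054
('scene',) M [ 4.68357e+02 -1.94751e+02  2.02000e-01] 0.147
('scene',) S [ 4.82624e+02 -3.13824e+02  3.35000e-01] 0.212
('top', 'scene') L [ 4.42047e+02 -7.37200e+01  1.37000e-01  3.04240e+01] 0.119
('top', 'scene') M [ 4.55003e+02 -1.95771e+02  1.22000e-01  2.97310e+01] 0.253
('top', 'scene') S [ 4.69531e+02 -3.20980e+02  3.28000e-01  2.99960e+01] 0.627
```

```bash
cat >> h.py <<'E'
def st(): 
    s=ctrl.sense(); q=np.array(s["ee_rot"]); Rm=R.from_quat(q[[1,2,3,0]]).as_matrix(); return s,np.array(s["eef_pos"],float),Rm
def go(world,hdir=None):
    """print offset (m) & yaw to get TCP to world; hdir: handle heading angle (rad), jaws across"""
    s,p,Rm=st(); off=Rm.T@(np.asarray(world)-p)/1000; yaw=0
    if hdir is not None:
        x=Rm[:,0]; want=np.array([-np.sin(hdir),np.cos(hdir),0]); z=Rm[:,2]
        yaw=np.arctan2(-want@z,want@x)  # about y: x-> cos x - sin z
        yaw=[(yaw+np.pi)%(2*np.pi)-np.pi, (yaw)%(2*np.pi)-np.pi]
    print("t",round(s["time_s"],2),"tcp",np.round(p,1),"off",np.round(off,4),"yaw",np.round(yaw,3),"grip",round(s["grip_width"],3),"F",np.round(s["force"],1),"j6",np.round(s["joints"][5],2)); return off
E
python3 -c "
from h import *
s,p,Rm=st();print(np.round(Rm,3))
go((524,-63,225),0.11)"
```

```text
[[ 0.301  0.     0.954]
 [-0.954  0.     0.301]
 [-0.    -1.     0.   ]]
t 1.0 tcp [ 158.1 -500.6  212. ] off [-0.3072 -0.013   0.4807] yaw [-2.946  0.196] grip 1.003 F [-0.8 -0.  -0. ] j6 -0.22
```

Request:
jog_arm:
  targets:
    - {"offset": [-0.05, -0.013, 0.08], "yaw": 0.05}
    - {"offset": [-0.1, -0.013, 0.16], "yaw": 0.1}
    - {"offset": [-0.15, -0.013, 0.24], "yaw": 0.15}
    - {"offset": [-0.2, -0.013, 0.32], "yaw": 0.196}
    - {"offset": [-0.25, -0.013, 0.4], "yaw": 0.196}
    - {"offset": [-0.307, -0.013, 0.481], "yaw": 0.196}
    - {"offset": [-0.307, -0.013, 0.481], "yaw": 0.196}
    - {"offset": [-0.307, -0.013, 0.481], "yaw": 0.196}
    - {"offset": [-0.307, -0.013, 0.481], "yaw": 0.196}
    - {"offset": [-0.307, -0.013, 0.481], "yaw": 0.196}
    - {"offset": [-0.307, -0.013, 0.481], "yaw": 0.196}
    - {"offset": [-0.307, -0.013, 0.481], "yaw": 0.196}
  fingers: 0.05

```text
time_s: 2.0
eef_pos: [480.0, -115.9, 224.6]
ee_rot: [0.527, -0.527, 0.472, -0.472]
force: [0.3, -1.1, -0.1]
grip_width: 0.59
```

```bash
python3 -c "
from h import *
go((524,-63,225),0.11)"
```

```text
t 2.0 tcp [ 480.  -115.9  224.6] off [-0.0478 -0.0004  0.0496] yaw [ 3.141 -0.   ] grip 0.59 F [ 0.3 -1.1 -0.1] j6 0.99
```

Request:
jog_arm:
  targets:
    - {"offset": [-0.048, 0.03, 0.05], "yaw": 0.0}
    - {"offset": [-0.048, 0.03, 0.05], "yaw": 0.0}
    - {"offset": [-0.048, 0.03, 0.05], "yaw": 0.0}
    - {"offset": [-0.048, 0.03, 0.05], "yaw": 0.0}

```text
time_s: 2.33
eef_pos: [524.5, -61.5, 193.8]
ee_rot: [-0.527, 0.528, -0.471, 0.471]
force: [-0.4, -0.3, 0.9]
grip_width: 0.588
```

Run:
```python
from h import *
import pickle
s,p,Rm=st();print(p,s["grip_width"])
d={}
for n in("top","scene"):
    c=ctrl.capture(n);d[n]=c;im=c["img"].copy()
    y=Rm[:,1]
    a=proj(c,[p+17*y,p,p-40*y, p+17*y+21*Rm[:,0],p+17*y-21*Rm[:,0]]);print(n,np.round(a,1).tolist())
    u,v=a[0].astype(int);x0,y0=u-60,v-45;cr=cv2.resize(im[y0:y0+90,x0:x0+120],(800,600),interpolation=2)
    for q in a: cv2.circle(cr,tuple(int(t) for t in ((q-[x0,y0]+.5)*800/120)),4,(255,0,0),-1)
    cv2.imwrite(f"pics/g1_{n}.png",cr[:,:,::-1])
pickle.dump(d,open("g1.pkl","wb"))
```

```text
[524.51756984 -61.49980201 193.80318404] 0.5875335403640191
top [[366.5, 202.4], [367.4, 201.4], [369.4, 199.1], [375.1, 201.4], [358.0, 203.4]]
scene [[289.4, 169.9], [289.0, 165.1], [288.1, 153.3], [282.6, 169.6], [296.3, 170.3]]
```

View pics/g1_top.png

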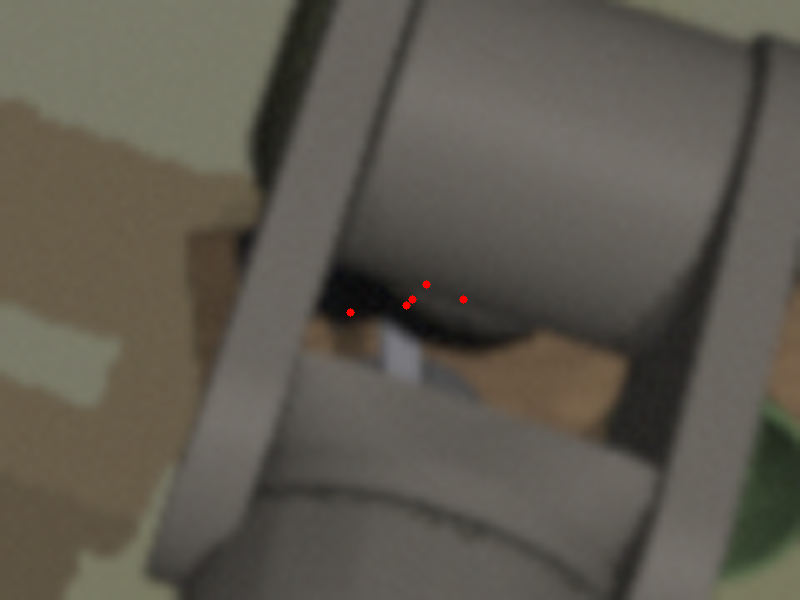

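View pics/g1_scene.png

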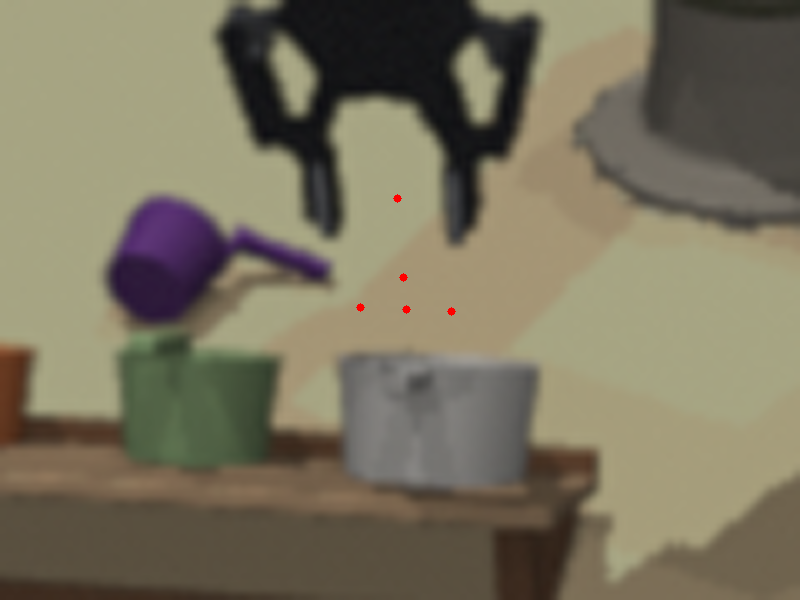

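```bash
python3 - <<'E'
from h import *
import pickle
o=pickle.load(open("o.pkl","rb"))
for n in("top","scene"):
    c=o[n];im=c["img"].copy();p=np.array([158.04,-500.65,212]);y=np.array([0,0,-1.])
    a=proj(c,[p,p+17*y,[0,0,0]]);print(n,np.round(a,1).tolist())
    u,v=a[0].astype(int);x0,y0=min(u-60,520),max(0,min(v-45,310));cr=cv2.resize(im[y0:y0+90,x0:x0+120],(600,450),interpolation=2)
    for q in a[:2]: cv2.circle(cr,tuple(int(t) for t in ((q-[x0,y0]+.5)*5)),4,(255,0,0),-1)
    cv2.imwrite(f"pics/g0_{n}.png",cr[:,:,::-1])
c=o["scene"];im=c["img"].copy()
def line(ps,col=(255,0,0)):
    cv2.polylines(im,[np.round(proj(c,ps)).astype(int)],True,col,1)
t=np.linspace(0,6.28,60);line(np.c_[460+85*np.cos(t),258.5+85*np.sin(t),0*t+4])
line(np.c_[90*np.cos(t),90*np.sin(t),0*t])
cv2.imwrite("pics/ov.png",im[:,:,::-1])
E
python3 -c "
import cv2,numpy as np
a=cv2.imread('pics/g0_top.png');b=cv2.imread('pics/g0_scene.png');cv2.imwrite('pics/g0.png',cv2.resize(np.hstack([a,b]),(800,300)))"
```

```text
top [[568.2, 361.3], [563.5, 359.2], [340.8, 401.2]]
scene [[210.1, 101.3], [211.0, 105.5], [342.9, 143.7]]
```

View pics/g0.png

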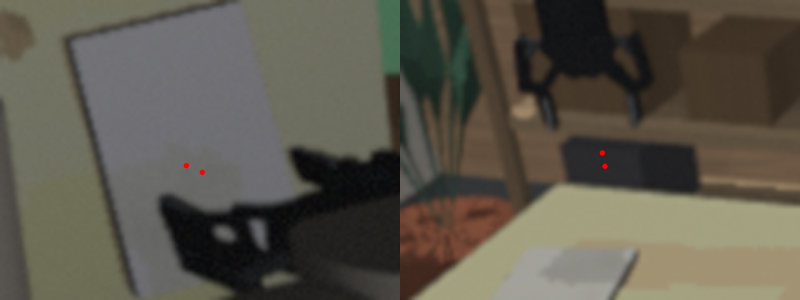

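View pics/ov.png

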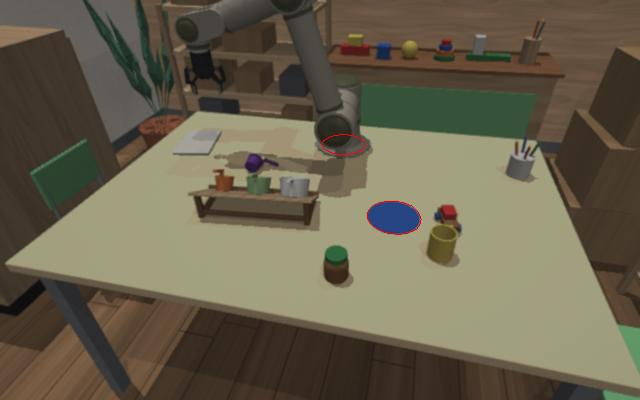

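Request:
jog_arm:
  targets:
    - {"offset": [0.0, 0.02, 0.0], "yaw": 0.0}
    - {"offset": [0.0, 0.044, 0.0], "yaw": 0.0}
    - {"offset": [0.0, 0.044, 0.0], "yaw": 0.0}
    - {"offset": [0.0, 0.044, 0.0], "yaw": 0.0}

```text
time_s: 2.77
eef_pos: [523.8, -64.2, 151.5]
ee_rot: [-0.526, 0.526, -0.472, 0.472]
force: [0.6, -0.7, -0.0]
grip_width: 0.583
```

```bash
cat > look.py <<'E'
from h import *
import sys,pickle
tag=sys.argv[1]
s,p,Rm=st();print("t",round(s["time_s"],2),np.round(p,1),round(s["grip_width"],3),np.round(s["force"],1),np.round(np.abs(s["dq"]).max(),4))
d={};pan=[]
for n in sys.argv[2:] or ("top","scene"):
    c=ctrl.capture(n);d[n]=c;im=c["img"].copy()
    y=Rm[:,1];a=proj(c,[p+17*y,p,p+17*y+21*Rm[:,0],p+17*y-21*Rm[:,0]]);print(n,np.round(a,1).tolist())
    u,v=a[0].astype(int);x0,y0=max(0,min(u-40,560)),max(0,min(v-35,310));print(x0,y0);cr=cv2.resize(im[y0:y0+90,x0:x0+80],(400,450),interpolation=2)
    for q in a[:2]: cv2.circle(cr,tuple(int(t) for t in ((q-[x0,y0]+.5)*5)),2,(255,0,0),-1)
    pan.append(cr)
pickle.dump(d,open(f"{tag}.pkl","wb"))
cv2.imwrite(f"pics/{tag}.png",np.hstack(pan)[:,:,::-1])
E
python3 look.py g2
```

```text
t 2.77 [523.8 -64.2 151.5] 0.583 [ 0.6 -0.7 -0. ] 0.0433
top [[365.7, 204.8], [366.5, 204.0], [373.9, 203.9], [357.5, 205.7]]
325 169
scene [[289.6, 181.5], [289.2, 176.8], [282.9, 181.1], [296.3, 181.9]]
249 146
```

View pics/g2.png

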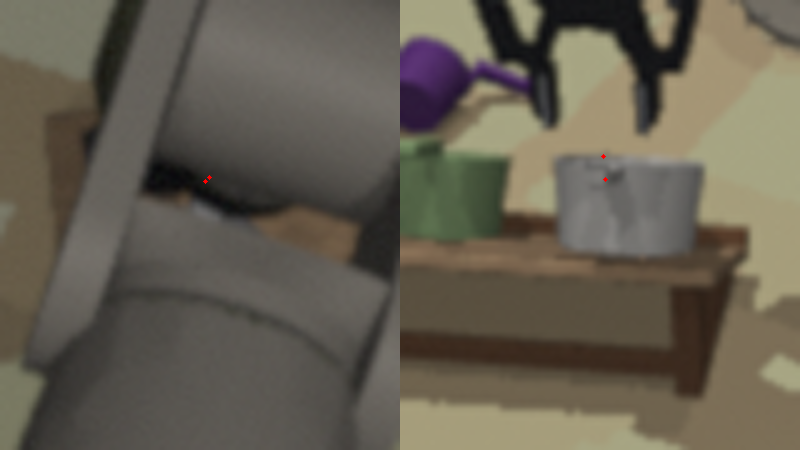

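Run:
```python
from h import *
import pickle
from scipy.optimize import least_squares
o=pickle.load(open("o.pkl","rb"))
f=lambda X:np.r_[proj(o["scene"],X)[0]-[207.1,93],proj(o["top"],X)[0]-[576.2,362]]
r=least_squares(f,[158,-500,200.]);print(r.x,r.fun)
a=o["top"]["img"][320:400,540:640];cv2.imwrite("pics/t0.png",cv2.resize(a,(750,600),interpolation=2)[:,:,::-1])
a=o["scene"]["img"][50:120,165:245];cv2.imwrite("pics/s0.png",cv2.resize(a,(640,560),interpolation=2)[:,:,::-1])
```

```text
[ 166.75224771 -496.96367614  247.5306714 ] [ 1.05969998  0.33744893  0.56395854 -0.24918343]
```

View pics/t0.png

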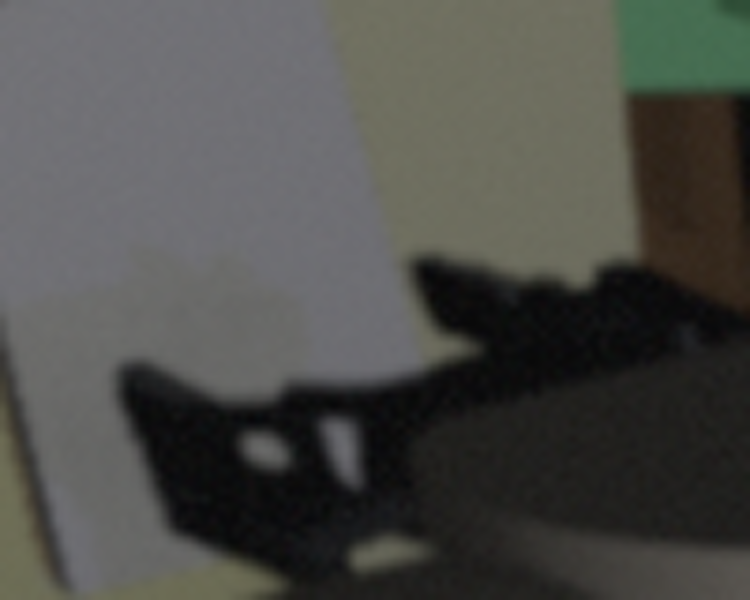

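View pics/s0.png

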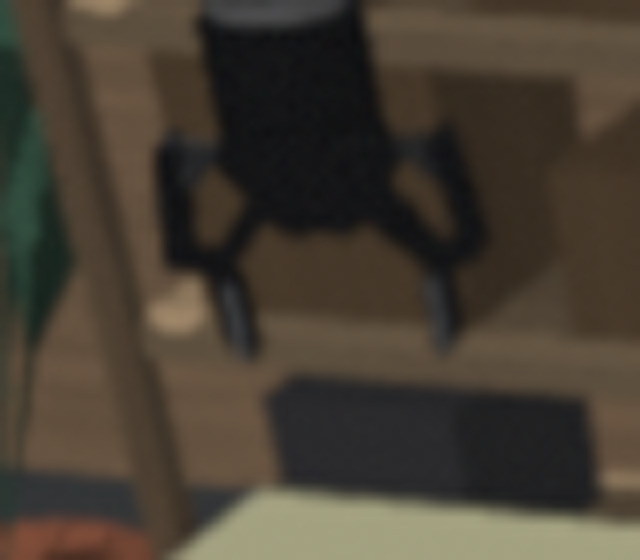

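Run:
```python
from h import *
import pickle
o=pickle.load(open("o.pkl","rb"))
for n,b in(("top",(275,112,310,155)),("scene",(318,238,360,290))):
    a=o[n]["img"][b[1]:b[3],b[0]:b[2]];cv2.imwrite(f"pics/j{n}.png",cv2.resize(a,(400,int(400*a.shape[0]/a.shape[1])),interpolation=2)[:480,:,::-1])
a=cv2.imread("pics/jtop.png");b=cv2.imread("pics/jscene.png");h=min(a.shape[0],b.shape[0]);cv2.imwrite("pics/j.png",np.hstack([a[:h],b[:h]]))
print(a.shape,b.shape)
for X in ([680,160,85],): pass
# table corners etc: mug via regions
for k in("jar","mug"):
    print(k,o["top","r"][k][0]["box"],o["scene","r"][k][0]["box"])
```

```text
(480, 400, 3) (480, 400, 3)
jar [279.0, 117.3, 303.4, 149.2] [327.4, 244.6, 351.9, 284.3]
mug [177.5, 167.1, 211.1, 205.4] [428.8, 224.1, 457.5, 263.1]
```

View pics/j.png

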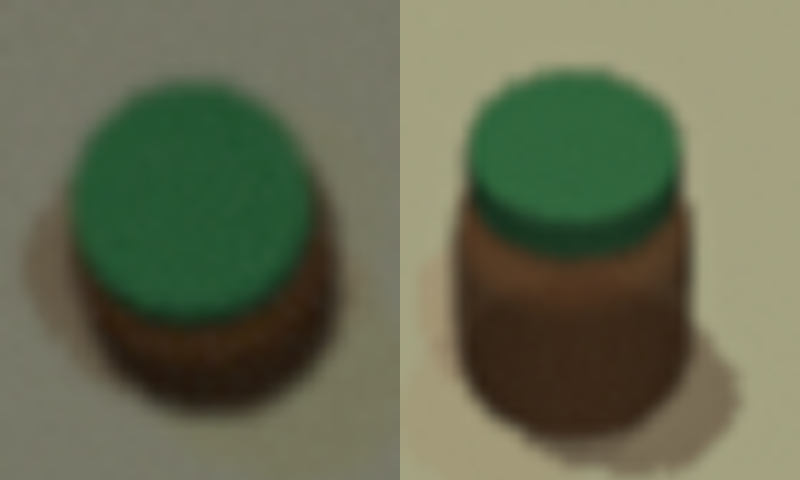

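```bash
python3 - <<'E'
from h import *
import pickle
from scipy.optimize import least_squares
o=pickle.load(open("o.pkl","rb"))
def tri(a,b):
    f=lambda X:np.r_[proj(o["top"],X)[0]-a,proj(o["scene"],X)[0]-b]
    r=least_squares(f,[400,0,50.]);return np.round(r.x,1),np.round(r.fun,1)
print("jar top",tri([291.3,129],[335.9,252.7]))
print("mat",tri([248.7,234.9],[393.3,217.1]))
# mat using centroid
E
python3 -c "
from h import *
print(ctrl.sense())"
```

```text
jar top (array([744.4, 129.9,  82.4]), array([ 0.4, -0.1,  0.4, -0. ]))
mat (array([455.5, 259.4,  -2.9]), array([ 0.4, -0.1,  0.5, -0.1]))
{'time_s': 2.8667, 'joints': array([-3.43196649e-01,  3.72268963e-01,  1.57594719e+00, -4.97591452e-04,
        1.18984256e+00,  1.11909187e+00]), 'dq': array([ 0.00815961, -0.00489565, -0.00367621, -0.00023382, -0.00657012,
        0.00058299]), 'tau': array([-1.40519184e-01, -4.15312529e+01, -2.38384223e+01, -5.18300920e-03,
        2.95827791e-03, -3.36575278e-03]), 'eef_pos': array([524.77732706, -64.15519607, 152.79598429]), 'ee_rot': array([ 0.52674196, -0.52609923,  0.47088303, -0.47331985]), 'force': array([ 0.37598134, -0.75527695,  0.8817257 ]), 'wrist_torque': array([0.0476204 , 0.00856505, 0.01363632]), 'grip_width': 0.5854886120160788}
```

Run:
```python
from h import *
import pickle
d=pickle.load(open("g2.pkl","rb"));c=d["scene"]
for z in range(130,200,10): print(z,proj(c,[523.8,-64.2,z])[0])
o=pickle.load(open("o.pkl","rb"))
# handle end L predicted
Rm,oo=pose([442,-72,30],.11,np.radians(30))
print(proj(c,np.array([[149,0,52],[126,0,52.],[94,0,52]])@Rm.T+oo),np.array([[149,0,52],[126,0,52.]])@Rm.T+oo)
a=c["img"][150:210,260:340];cv2.imwrite("pics/c.png",cv2.resize(a,(800,600),interpolation=2)[:,:,::-1])
```

```text
130 [289.67712554 182.67725568]
140 [289.45527278 179.9582161 ]
150 [289.23106955 177.21165074]
160 [289.00447619 174.43711244]
170 [288.77545212 171.63414381]
180 [288.54395579 168.8022769 ]
190 [288.30994467 165.94103289]
[[288.26050268 181.1174606 ]
 [289.83029997 180.68889343]
 [291.91597347 180.11944072]] [[544.41503488 -60.68868702 149.533321  ]
 [524.61683657 -62.87531536 138.033321  ]]
```

View pics/c.png

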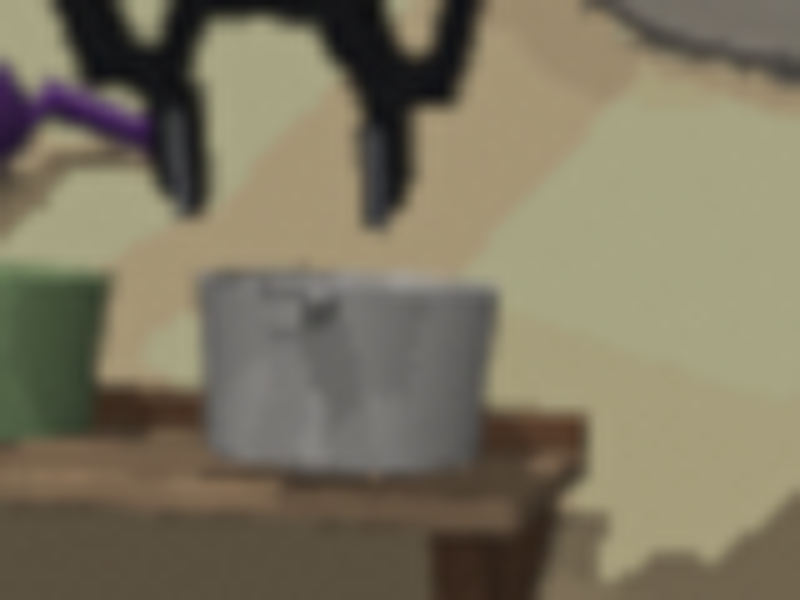

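Request:
jog_arm:
  targets:
    - {"offset": [0.0, 0.016, 0.0], "yaw": 0.0}
    - {"offset": [0.0, 0.032, 0.0], "yaw": 0.0}
    - {"offset": [0.0, 0.032, 0.0], "yaw": 0.0}

```text
time_s: 3.12
eef_pos: [524.2, -64.3, 119.9]
ee_rot: [0.526, -0.526, 0.472, -0.473]
force: [-0.4, -0.5, -0.9]
grip_width: 0.581
```

```bash
sed -i 's/u-40,560/u-40,560/' look.py; python3 look.py g3 scene
python3 - <<'E'
import pickle,cv2
d=pickle.load(open("g3.pkl","rb"))["scene"]["img"][150:210,260:340];cv2.imwrite("pics/c3.png",cv2.resize(d,(800,600),interpolation=2)[:,:,::-1])
E
```

```text
t 3.12 [524.2 -64.3 119.9] 0.581 [-0.4 -0.5 -0.9] 0.0575
scene [[290.2, 190.0], [289.8, 185.5], [283.6, 189.6], [296.8, 190.4]]
250 154
```

View pics/c3.png

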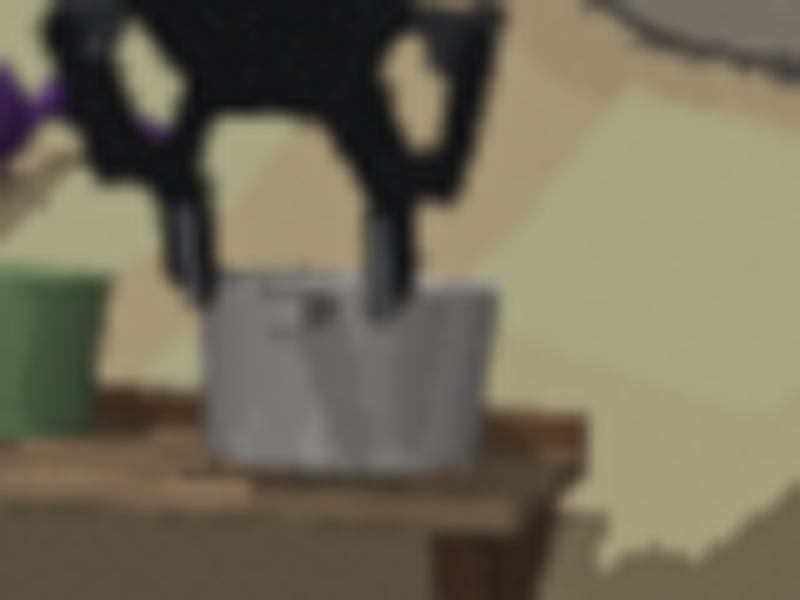

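Request:
jog_arm:
  targets:
    - {"offset": [0.003, 0.012, 0.0], "yaw": 0.0}
    - {"offset": [0.003, 0.012, 0.0], "yaw": 0.0}

```text
time_s: 3.33
eef_pos: [525.2, -67.8, 109.5]
ee_rot: [0.526, -0.526, 0.471, -0.473]
force: [-1.2, 0.5, -0.0]
grip_width: 0.583
```

Request:
jog_arm:
  targets:
    - {"offset": [0.0, 0.0, 0.0], "yaw": 0.0}
    - {"offset": [0.0, 0.0, 0.0], "yaw": 0.0}
    - {"offset": [0.0, 0.0, 0.0], "yaw": 0.0}
    - {"offset": [0.0, 0.0, 0.0], "yaw": 0.0}
    - {"offset": [0.0, 0.0, 0.0], "yaw": 0.0}
    - {"offset": [0.0, 0.0, 0.0], "yaw": 0.0}
  fingers: 0.0
  grip_force: 60

```text
time_s: 3.83
eef_pos: [525.5, -68.0, 110.4]
ee_rot: [0.527, -0.526, 0.471, -0.474]
force: [-1.7, 0.1, 5.2]
grip_width: 0.142
```

```bash
python3 look.py g4 scene
python3 - <<'E'
import pickle,cv2
d=pickle.load(open("g4.pkl","rb"))["scene"]["img"][150:210,260:340];cv2.imwrite("pics/c4.png",cv2.resize(d,(800,600),interpolation=2)[:,:,::-1])
E
```

```text
t 3.83 [525.5 -68.  110.4] 0.142 [-1.7  0.1  5.2] 0.0015
scene [[289.1, 192.6], [288.8, 188.1], [282.6, 192.1], [295.7, 193.0]]
249 157
```

View pics/c4.png

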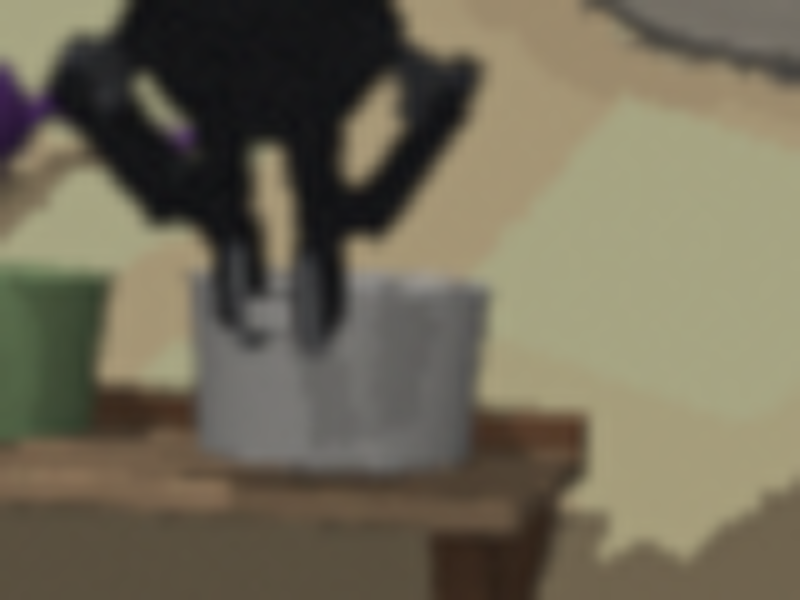

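Request:
jog_arm:
  targets:
    - {"offset": [0.0, -0.005, 0.0], "yaw": 0.0}
    - {"offset": [0.0, -0.012, 0.0], "yaw": 0.0}
    - {"offset": [0.0, -0.024, 0.0], "yaw": 0.0}
    - {"offset": [0.0, -0.04, 0.0], "yaw": 0.0}
    - {"offset": [0.0, -0.06, 0.0], "yaw": 0.0}
    - {"offset": [0.0, -0.08, 0.0], "yaw": 0.0}
    - {"offset": [0.0, -0.08, 0.0], "yaw": 0.0}
    - {"offset": [0.0, -0.08, 0.0], "yaw": 0.0}
  grip_force: 100

```text
time_s: 4.55
eef_pos: [525.4, -67.8, 191.0]
ee_rot: [0.527, -0.526, 0.47, -0.474]
force: [0.2, 0.3, -1.3]
grip_width: 0.131
```

```bash
python3 look.py g5 scene
python3 - <<'E'
import pickle,cv2
d=pickle.load(open("g5.pkl","rb"))["scene"]["img"][130:205,250:350];cv2.imwrite("pics/c5.png",cv2.resize(d,(800,600),interpolation=2)[:,:,::-1])
from h import *
go((497,263,210),.11)
E
```

```text
t 4.55 [525.4 -67.8 191. ] 0.131 [ 0.2  0.3 -1.3] 0.041
scene [[287.3, 170.7], [287.0, 165.8], [280.5, 170.3], [294.2, 171.1]]
247 135
t 4.6 tcp [524.9 -67.7 189.9] off [-0.3317 -0.0208  0.008 ] yaw [ 3.14e+00 -2.00e-03] grip 0.132 F [-0.6  0.4 -1.2] j6 1.11
```

View pics/c5.png

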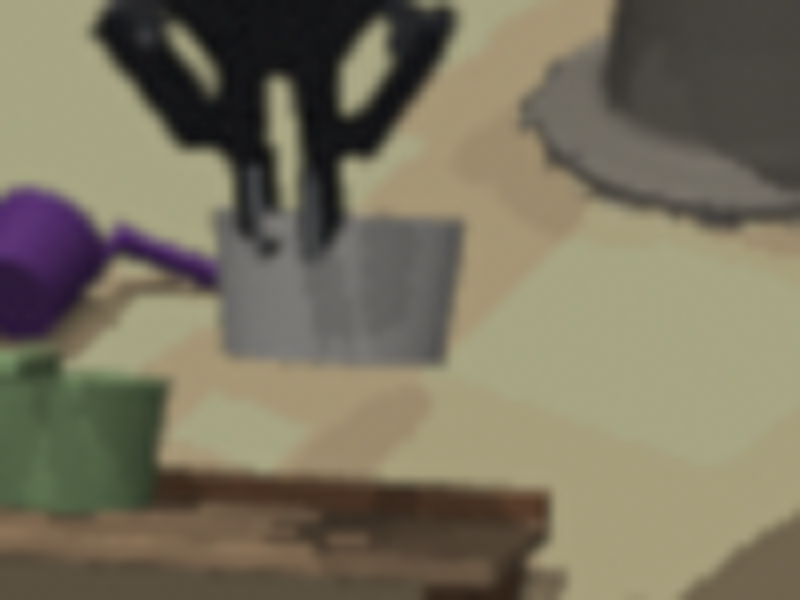

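Request:
jog_arm:
  targets:
    - {"offset": [-0.01, -0.02, 0.0], "yaw": 0.0}
    - {"offset": [-0.03, -0.02, 0.001], "yaw": 0.0}
    - {"offset": [-0.06, -0.02, 0.002], "yaw": 0.0}
    - {"offset": [-0.095, -0.02, 0.003], "yaw": 0.0}
    - {"offset": [-0.13, -0.02, 0.004], "yaw": 0.0}
    - {"offset": [-0.165, -0.02, 0.005], "yaw": 0.0}
    - {"offset": [-0.2, -0.02, 0.006], "yaw": 0.0}
    - {"offset": [-0.235, -0.02, 0.007], "yaw": 0.0}
    - {"offset": [-0.27, -0.02, 0.008], "yaw": 0.0}
    - {"offset": [-0.3, -0.02, 0.008], "yaw": 0.0}
    - {"offset": [-0.322, -0.02, 0.008], "yaw": 0.0}
    - {"offset": [-0.332, -0.02, 0.008], "yaw": 0.0}

```text
time_s: 5.6
eef_pos: [495.7, 265.7, 207.6]
ee_rot: [-0.526, 0.527, -0.471, 0.472]
force: [0.3, 0.6, -1.8]
grip_width: 0.134
```

Request:
jog_arm:
  targets:
    - {"offset": [0.0, 0.0, 0.0], "yaw": 0.0}
    - {"offset": [0.0, 0.0, 0.0], "yaw": 0.0}

```text
time_s: 5.77
eef_pos: [495.3, 265.3, 206.4]
ee_rot: [-0.526, 0.528, -0.471, 0.472]
force: [0.4, -0.8, -1.4]
grip_width: 0.136
```

```bash
cat > crop.py <<'E'
import pickle,cv2,sys,numpy as np
tag=sys.argv[1];d=pickle.load(open(f"{tag}.pkl","rb"));out=[]
for a in sys.argv[2:]:
    n,u,v,w=a.split(",");u,v,w=int(u),int(v),int(w);x0,y0=u-w//2,v-w//2
    out.append(cv2.resize(d[n]["img"][y0:y0+w,x0:x0+w],(400,400) if len(sys.argv)>3 else (600,600),interpolation=2))
cv2.imwrite(f"pics/c_{tag}.png",np.hstack(out)[:,:,::-1])
E
python3 look.py g6; python3 crop.py g6 top,265,225,90 scene,390,165,110;  python3 -c "
from h import *
go((497,263,110),.11)"
```

```text
t 5.77 [495.3 265.3 206.4] 0.136 [ 0.4 -0.8 -1.4] 0.0281
top [[231.7, 214.7], [229.9, 214.0], [240.3, 213.7], [223.0, 215.7]]
191 179
scene [[400.7, 173.6], [401.3, 168.5], [393.3, 173.2], [408.2, 174.0]]
360 138
t 5.87 tcp [495.9 264.5 207.1] off [0.0013 0.0971 0.001 ] yaw [ 3.141 -0.   ] grip 0.135 F [ 0.4 -0.1 -1.6] j6 1.74
```

View pics/c_g6.png

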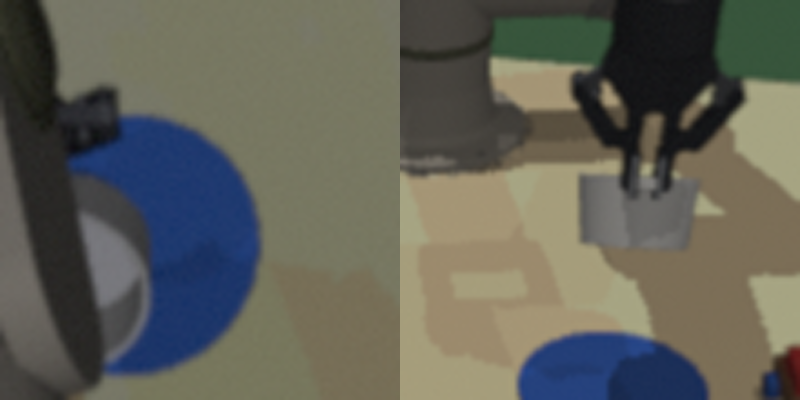

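Request:
jog_arm:
  targets:
    - {"offset": [0.0, 0.02, 0.0], "yaw": 0.0}
    - {"offset": [0.0, 0.045, 0.0], "yaw": 0.0}
    - {"offset": [0.0, 0.07, 0.0], "yaw": 0.0}
    - {"offset": [0.001, 0.09, 0.001], "yaw": 0.0}
    - {"offset": [0.001, 0.102, 0.001], "yaw": 0.0}
    - {"offset": [0.001, 0.108, 0.001], "yaw": 0.0}
    - {"offset": [0.001, 0.108, 0.001], "yaw": 0.0}

```text
time_s: 6.45
eef_pos: [496.8, 262.2, 98.1]
ee_rot: [-0.525, 0.528, -0.472, 0.472]
force: [0.5, -0.9, -1.9]
grip_width: 0.133
```

Request:
jog_arm:
  targets:
    - {"offset": [0.0, 0.003, 0.0], "yaw": 0.0}
    - {"offset": [0.0, 0.006, 0.0], "yaw": 0.0}

```text
time_s: 6.62
eef_pos: [497.5, 261.8, 92.9]
ee_rot: [-0.525, 0.527, -0.472, 0.473]
force: [0.7, 0.5, -1.3]
grip_width: 0.131
```

Request:
jog_arm:
  targets:
    - {"offset": [0.0, 0.003, 0.0], "yaw": 0.0}
    - {"offset": [0.0, 0.003, 0.0], "yaw": 0.0}

```text
time_s: 6.78
eef_pos: [497.5, 261.7, 89.9]
ee_rot: [-0.525, 0.527, -0.472, 0.473]
force: [0.5, -0.1, -1.3]
grip_width: 0.132
```

```bash
python3 look.py g7; python3 crop.py g7 top,265,225,90 scene,390,190,90
```

```text
t 6.78 [497.5 261.7  89.9] 0.132 [ 0.5 -0.1 -1.3] 0.0121
top [[243.2, 218.1], [241.9, 217.5], [250.9, 217.2], [235.6, 219.0]]
203 183
scene [[395.5, 206.2], [396.1, 201.7], [388.5, 205.7], [402.5, 206.7]]
355 171
```

View pics/c_g7.png

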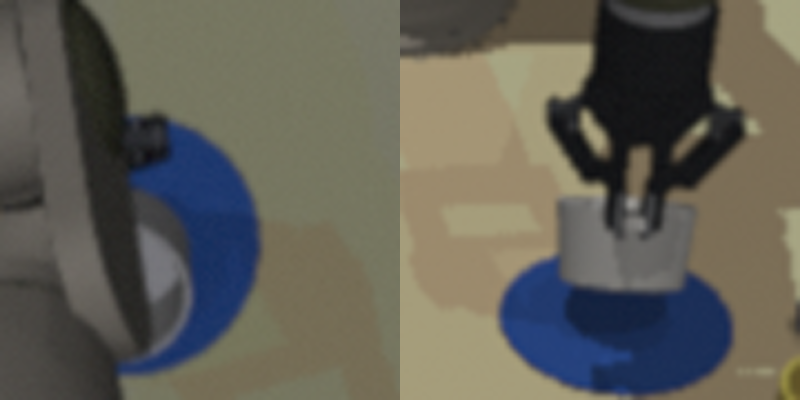

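Request:
jog_arm:
  targets:
    - {"offset": [0.0, 0.003, 0.0], "yaw": 0.0}
    - {"offset": [0.0, 0.003, 0.0], "yaw": 0.0}

```text
time_s: 7.05
eef_pos: [497.5, 261.8, 86.9]
ee_rot: [-0.525, 0.527, -0.472, 0.473]
force: [-0.3, -0.3, -1.2]
grip_width: 0.136
```

Request:
jog_arm:
  targets:
    - {"offset": [0.0, 0.003, 0.0], "yaw": 0.0}
    - {"offset": [0.0, 0.003, 0.0], "yaw": 0.0}

```text
time_s: 7.22
eef_pos: [497.2, 261.8, 83.3]
ee_rot: [-0.525, 0.527, -0.472, 0.473]
force: [0.2, -0.2, -1.3]
grip_width: 0.133
```

Request:
jog_arm:
  targets:
    - {"offset": [0.0, 0.003, 0.0], "yaw": 0.0}
    - {"offset": [0.0, 0.003, 0.0], "yaw": 0.0}

```text
time_s: 7.38
eef_pos: [498.7, 262.0, 81.4]
ee_rot: [0.526, -0.526, 0.471, -0.474]
force: [2.6, -0.8, 6.5]
grip_width: 0.134
```

Request:
jog_arm:
  targets:
    - {"offset": [0.0, 0.0, 0.0], "yaw": 0.0}
    - {"offset": [0.0, 0.0, 0.0], "yaw": 0.0}
    - {"offset": [0.0, 0.004, 0.005], "yaw": 0.0}
    - {"offset": [0.0, 0.008, 0.009], "yaw": 0.0}
    - {"offset": [0.0, 0.012, 0.013], "yaw": 0.0}
    - {"offset": [0.0, 0.016, 0.0175], "yaw": 0.0}
    - {"offset": [0.0, 0.016, 0.0175], "yaw": 0.0}
  grip_force: 20

```text
time_s: 7.97
eef_pos: [518.0, 264.4, 66.2]
ee_rot: [0.527, -0.524, 0.471, -0.475]
force: [3.4, 1.9, 10.1]
grip_width: 0.136
```

```bash
python3 look.py g8; python3 crop.py g8 top,265,225,90 scene,390,200,70
```

```text
t 7.97 [518.  264.4  66.2] 0.136 [ 3.4  1.9 10.1] 0.0156
top [[244.2, 211.5], [242.9, 210.8], [251.6, 210.6], [236.7, 212.3]]
204 176
scene [[395.1, 216.5], [395.6, 212.1], [388.1, 216.0], [402.1, 217.0]]
355 181
```

View pics/c_g8.png

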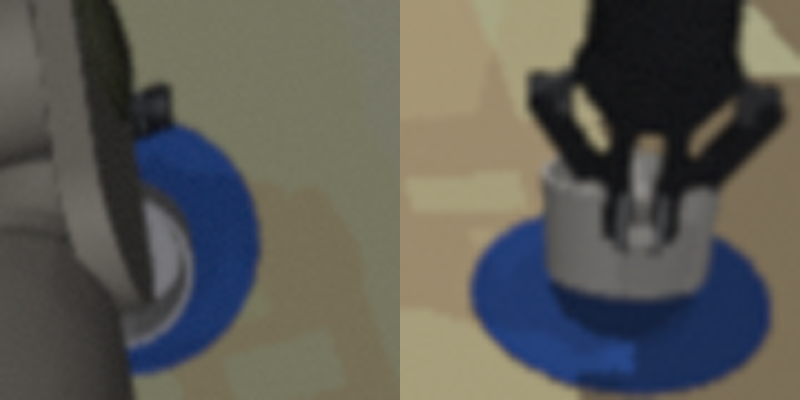

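Request:
jog_arm:
  targets:
    - {"offset": [0.0, 0.0045, 0.004], "yaw": 0.0}
    - {"offset": [0.0, 0.009, 0.0075], "yaw": 0.0}
    - {"offset": [0.0, 0.014, 0.011], "yaw": 0.0}
    - {"offset": [0.0, 0.019, 0.0145], "yaw": 0.0}
    - {"offset": [0.0, 0.024, 0.0175], "yaw": 0.0}
    - {"offset": [0.0, 0.029, 0.02], "yaw": 0.0}
    - {"offset": [0.0, 0.033, 0.022], "yaw": 0.0}
    - {"offset": [0.0, 0.033, 0.022], "yaw": 0.0}

```text
time_s: 8.73
eef_pos: [541.4, 266.7, 34.1]
ee_rot: [0.528, -0.524, 0.47, -0.475]
force: [3.5, -1.0, 7.2]
grip_width: 0.133
```

```bash
python3 look.py g9; python3 crop.py g9 top,265,225,90 scene,390,205,70
```

```text
t 8.73 [541.4 266.7  34.1] 0.133 [ 3.5 -1.   7.2] 0.0157
top [[245.8, 204.6], [244.6, 203.9], [253.0, 203.8], [238.6, 205.4]]
205 169
scene [[394.2, 229.6], [394.7, 225.2], [387.2, 229.1], [401.2, 230.1]]
354 194
```

View pics/c_g9.png

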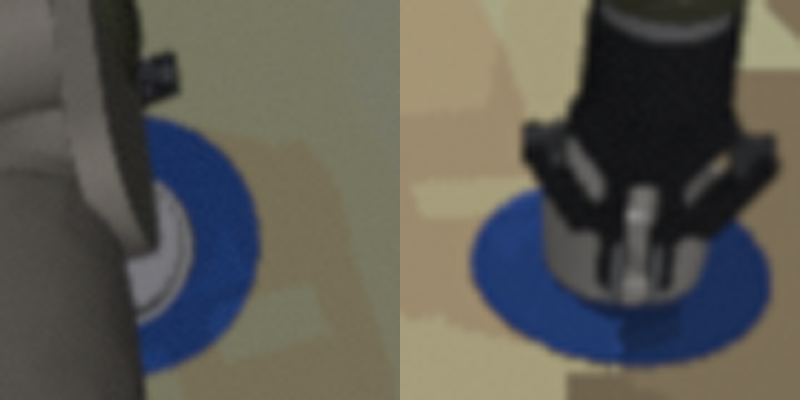

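Request:
jog_arm:
  targets:
    - {"offset": [0.0, 0.003, 0.001], "yaw": 0.0}
    - {"offset": [0.0, 0.006, 0.002], "yaw": 0.0}
    - {"offset": [0.0, 0.008, 0.002], "yaw": 0.0}
    - {"offset": [0.0, 0.008, 0.002], "yaw": 0.0}

```text
time_s: 9.17
eef_pos: [544.7, 267.4, 27.2]
ee_rot: [0.529, -0.522, 0.47, -0.476]
force: [2.7, 2.4, 7.4]
grip_width: 0.13
```

```bash
python3 look.py g10; python3 crop.py g10 top,265,225,90 scene,390,205,70
```

```text
t 9.17 [544.7 267.4  27.2] 0.13 [2.7 2.4 7.4] 0.0067
top [[246.1, 203.7], [244.9, 203.0], [253.2, 202.9], [238.9, 204.5]]
206 168
scene [[394.1, 232.0], [394.6, 227.7], [387.1, 231.5], [401.1, 232.6]]
354 197
```

View pics/c_g10.png

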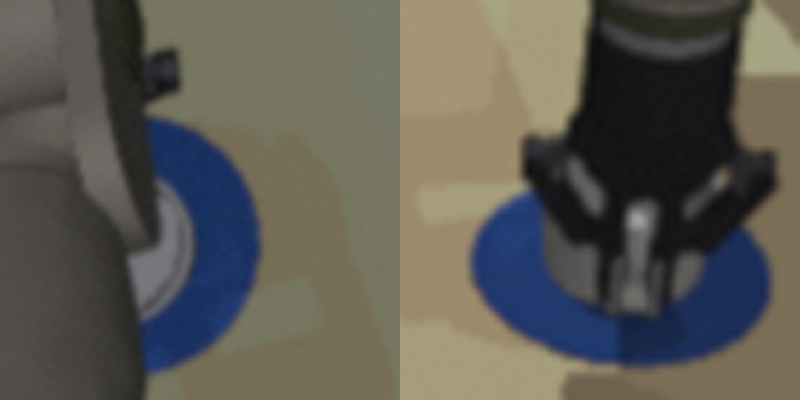

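```bash
cat > ov.py <<'E'
from h import *
import pickle,sys
# ov.py tag cup cx cy z heading tilt1 tilt2 ; foot centre when level
tag,k,cx,cy,z,hd=sys.argv[1],sys.argv[2],*map(float,sys.argv[3:7])
d=pickle.load(open(tag+".pkl","rb"));rows=[]
for tl in map(float,sys.argv[7:]):
    f=CUPS[k][0];org=np.array([cx-f*np.cos(hd),cy-f*np.sin(hd),z]);Rm,oo=pose(org,hd,np.radians(tl));r=[]
    for n in("top","scene"):
        c=d[n];u,v=proj(c,[cx,cy,40])[0].astype(int);w=80;x0,y0=u-40,v-35
        im=cv2.resize(c["img"][y0:y0+w,x0:x0+w],(400,400),interpolation=2)
        P=cup_pts(k)
        for pts in (P[0][:60],P[0][60:],P[1]):
            q=(proj(c,pts@Rm.T+oo)-[x0,y0]+.5)*5
            cv2.polylines(im,[cv2.convexHull(np.round(q).astype(np.int32))],True,(255,0,0),1)
        r.append(im)
    rows.append(np.hstack(r))
cv2.imwrite("pics/ov.png",cv2.resize(np.vstack(rows),(600,300*len(rows)))[:,:,::-1])
E
python3 ov.py g10 L 458 259 4 .12 0 8
```

```text
(no output)
```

View pics/ov.png

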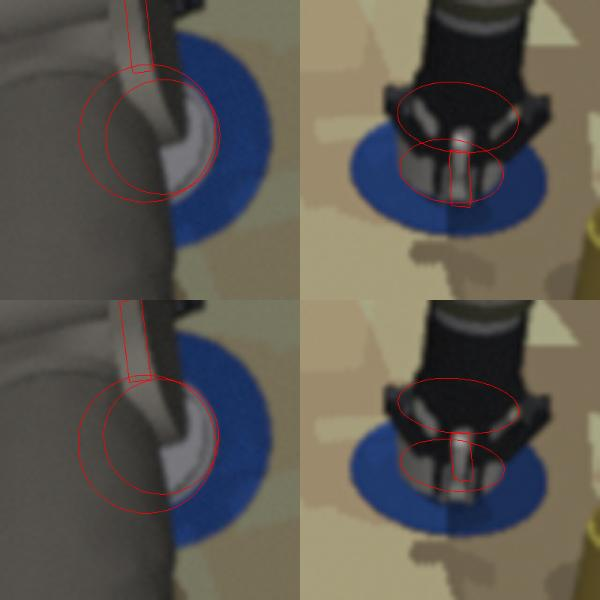

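Request:
jog_arm:
  targets:
    - {"offset": [0.0, 0.002, 0.0], "yaw": 0.0}
    - {"offset": [0.0, 0.003, 0.0], "yaw": 0.0}
    - {"offset": [0.0, 0.003, 0.0], "yaw": 0.0}

```text
time_s: 9.52
eef_pos: [545.6, 267.4, 25.3]
ee_rot: [0.53, -0.522, 0.469, -0.476]
force: [0.3, -1.9, 9.2]
grip_width: 0.139
```

Request:
jog_arm:
  targets:
    - {"offset": [0.0, 0.0, 0.0], "yaw": 0.0}
    - {"offset": [0.0, 0.0, 0.0], "yaw": 0.0}
    - {"offset": [0.0, 0.0, 0.0], "yaw": 0.0}
  fingers: 0.035

```text
time_s: 9.77
eef_pos: [545.4, 267.4, 24.9]
ee_rot: [0.53, -0.522, 0.469, -0.476]
force: [-0.2, -0.3, 0.1]
grip_width: 0.41
```

```bash
python3 look.py g11; python3 ov.py g11 L 458 259 4 .12 0
```

```text
t 9.77 [545.4 267.4  24.9] 0.41 [-0.2 -0.3  0.1] 0.0048
top [[246.3, 203.6], [245.1, 202.9], [253.4, 202.7], [239.1, 204.4]]
206 168
scene [[394.0, 232.8], [394.5, 228.4], [387.0, 232.2], [401.0, 233.3]]
354 197
```

View pics/ov.png

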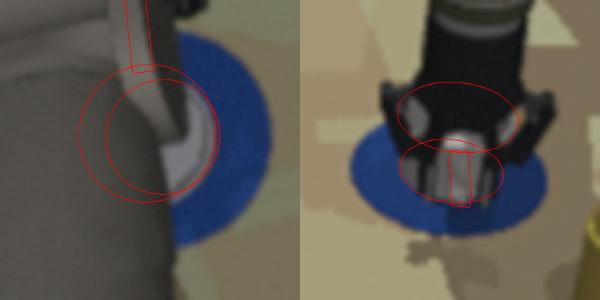

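Request:
jog_arm:
  targets:
    - {"offset": [0.0, -0.01, 0.0], "yaw": 0.0}
    - {"offset": [0.0, -0.03, 0.0], "yaw": 0.0}
    - {"offset": [0.0, -0.06, 0.0], "yaw": 0.0}
    - {"offset": [0.0, -0.1, 0.0], "yaw": 0.0}
    - {"offset": [0.0, -0.14, 0.0], "yaw": 0.0}
    - {"offset": [0.04, -0.17, 0.0], "yaw": 0.0}
    - {"offset": [0.08, -0.175, 0.0], "yaw": 0.0}
    - {"offset": [0.12, -0.175, 0.0], "yaw": 0.0}
    - {"offset": [0.16, -0.175, 0.0], "yaw": 0.0}
    - {"offset": [0.2, -0.175, 0.0], "yaw": 0.0}
    - {"offset": [0.24, -0.175, 0.0], "yaw": 0.0}
    - {"offset": [0.28, -0.175, 0.0], "yaw": 0.0}

```text
time_s: 10.87
eef_pos: [572.5, -13.3, 200.9]
ee_rot: [0.53, -0.522, 0.469, -0.476]
force: [1.7, -0.3, 0.1]
grip_width: 0.411
```

```bash
python3 look.py g12; python3 ov.py g12 L 458 259 4 .12 0; python3 -c "
from h import *
go((518,-184,175),.115)"
```

```text
t 10.87 [572.5 -13.3 200.9] 0.411 [ 1.7 -0.3  0.1] 0.8206
top [[346.6, 182.6], [347.1, 181.4], [355.2, 181.6], [338.1, 183.5]]
306 147
scene [[300.1, 178.4], [299.9, 173.3], [293.0, 177.9], [307.4, 178.8]]
260 143
t 10.97 tcp [573.  -16.4 200.5] off [ 0.1612  0.0248 -0.0719] yaw [ 3.127 -0.014] grip 0.412 F [-0.   0.4 -0.3] j6 1.23
```

View pics/ov.png

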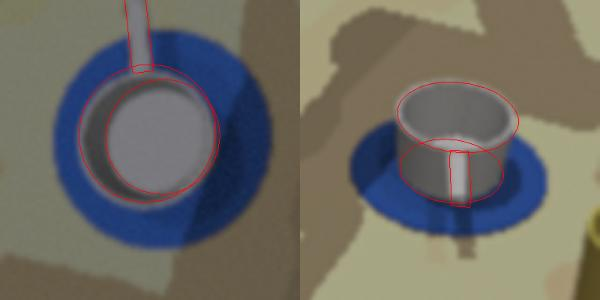

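Request:
jog_arm:
  targets:
    - {"offset": [0.04, 0.0, -0.02], "yaw": -0.014}
    - {"offset": [0.08, 0.0, -0.04], "yaw": -0.014}
    - {"offset": [0.12, 0.01, -0.06], "yaw": -0.014}
    - {"offset": [0.15, 0.02, -0.072], "yaw": -0.014}
    - {"offset": [0.161, 0.025, -0.072], "yaw": -0.014}
    - {"offset": [0.161, 0.025, -0.072], "yaw": -0.014}
    - {"offset": [0.161, 0.025, -0.072], "yaw": -0.014}
  fingers: 0.045

```text
time_s: 11.55
eef_pos: [517.8, -183.6, 175.0]
ee_rot: [0.531, -0.524, 0.467, -0.475]
force: [-0.4, 1.4, 0.1]
grip_width: 0.529
```

```bash
python3 look.py g13 scene; python3 crop.py g13 scene,258,170,70; python3 -c "
from h import *
go((518,-184,125),.115)"
cat > fitlvl.py <<'E'
from h import *
import pickle,sys
# fitlvl tag cup cx cy z hd
tag,k,cx,cy,z,hd=sys.argv[1],sys.argv[2],*map(float,sys.argv[3:7])
d=pickle.load(open(tag+".pkl","rb"))
for n in [x for x in("top","scene") if x in d]:
    c=d[n];u,v=proj(c,[cx,cy,30])[0].astype(int);H=hsv(c).astype(int);h,s,vv=H[...,0],H[...,1],H[...,2]
    if k=="L": m=(s<70)&(vv>50)
    elif k=="M": m=(h>38)&(h<85)&(s>45)
    else: m=(h<13)&(s>140)&(vv>50)
    b=np.zeros_like(m);b[v-34:v+34,u-34:u+34]=1;m=(m&b).astype(np.uint8);m=cv2.morphologyEx(m,cv2.MORPH_CLOSE,np.ones((3,3)))
    nn,l,stt,_=cv2.connectedComponentsWithStats(m);m=(l==1+np.argmax(stt[1:,4])).astype(np.float32)
    U=cv2.resize(m,(640*S,400*S))>.5
    def cost(p):
        f=CUPS[k][0];a=p[2]/10;Rm,oo=pose([p[0]*10-f*np.cos(a),p[1]*10-f*np.sin(a),z],a,0);r=render(c,k,Rm,oo)>0;return 1-(r&U).sum()/(r|U).sum()
    x=np.array([cx/10,cy/10,hd*10])
    for sc in(1,.3):
        sim=np.vstack([x]+[x+sc*np.eye(3)[j] for j in range(3)]);r=minimize(cost,x,method="Nelder-Mead",options=dict(initial_simplex=sim,xatol=.02,fatol=1e-4,maxiter=120));x=r.x
    print(n,k,"centre",np.round(x[:2]*10,1),"heading",round(x[2]/10,3),"cost",round(r.fun,3))
E
python3 fitlvl.py g12 L 455 259 4 .12
```

```text
t 11.55 [ 517.8 -183.6  175. ] 0.529 [-0.4  1.4  0.1] 0.0388
scene [[252.9, 169.6], [252.3, 164.9], [246.4, 169.3], [259.5, 170.0]]
212 134
t 11.6 tcp [ 518.2 -182.9  175.4] off [ 0.001   0.0504 -0.0011] yaw [-3.141  0.   ] grip 0.528 F [-0.5  0.5  0.3] j6 0.9
top L centre [453.7 260. ] heading 0.117 cost 0.56
scene L centre [451.6 256.8] heading 0.148 cost 0.549
```

View pics/c_g13.png

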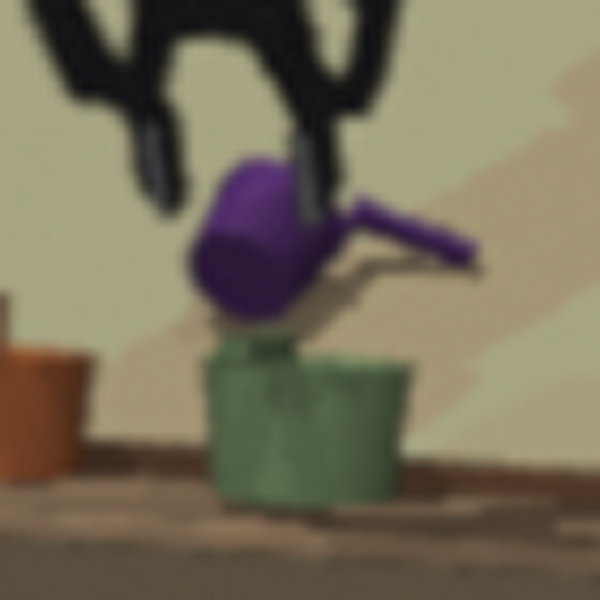

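Run:
```python
from h import *
import pickle
o=pickle.load(open("o.pkl","rb"))
im=o["top"]["img"].astype(int)
H=hsv(o["top"]).astype(int)
for k,r0,r1,cols in(("L",198,210,(355,378)),("M",200,212,(405,426)),("S",203,213,(450,472))):
    for r in range(r0,r1,2):
        v=im[r,cols[0]:cols[1]]
        d={"L":v[:,2]-v[:,0]*.8,"M":v[:,1]*1.-v[:,0],"S":v[:,0]*1.-1.6*v[:,1]}[k]; d=d-np.percentile(d,30);d[d<.4*d.max()]=0
        u=(d*np.arange(*cols)).sum()/d.sum()
        print(k,r,round(u,1),np.round(unproj(o["top"],[u,r],{"L":143,"M":142,"S":142}[k])[:2],1))
```

```text
L 198 364.7 [540.1 -61. ]
L 200 364.9 [535.  -61.6]
L 202 365.0 [529.9 -61.5]
L 204 365.3 [524.8 -62.3]
L 206 365.4 [519.7 -62.5]
L 208 365.5 [514.6 -62.5]
M 200 414.4 [ 534.2 -187.3]
M 202 414.5 [ 529.  -187.2]
M 204 414.5 [ 523.9 -186.9]
M 206 414.4 [ 518.8 -186.6]
M 208 414.5 [ 513.7 -186.6]
M 210 414.4 [ 508.7 -186.2]
S 203 462.5 [ 525.5 -309. ]
S 205 462.5 [ 520.4 -308.6]
S 207 462.4 [ 515.3 -308.1]
S 209 462.4 [ 510.2 -307.9]
S 211 462.4 [ 505.2 -307.5]
```

Run:
```python
from h import *
import pickle
c=pickle.load(open("g13.pkl","rb"))["scene"]
for y0 in(-194,-190):
    Rm,oo=pose([455.5,y0,30],.115,np.radians(30))
    im=cv2.resize(c["img"][135:205,223:293],(400,400),interpolation=2)
    for P in cup_pts("M"):
        q=(proj(c,P@Rm.T+oo)-[223,135]+.5)*400/70
        cv2.polylines(im,[cv2.convexHull(np.round(q).astype(np.int32))],True,(255,0,0),1)
    cv2.imwrite(f"pics/m{y0}.png",im[:,:,::-1])
a=np.hstack([cv2.imread("pics/m-194.png"),cv2.imread("pics/m-190.png")]);cv2.imwrite("pics/mo.png",a)
```

```text
(no output)
```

View pics/mo.png

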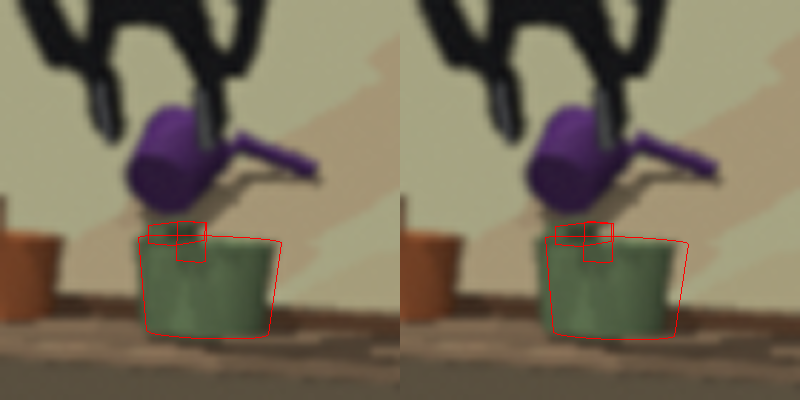

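Request:
jog_arm:
  targets:
    - {"offset": [0.002, 0.02, 0.0], "yaw": 0.0}
    - {"offset": [0.002, 0.04, 0.0], "yaw": 0.0}
    - {"offset": [0.002, 0.055, 0.0], "yaw": 0.0}
    - {"offset": [0.002, 0.067, 0.0], "yaw": 0.0}
    - {"offset": [0.002, 0.067, 0.0], "yaw": 0.0}

```text
time_s: 12.02
eef_pos: [519.1, -182.6, 106.8]
ee_rot: [0.532, -0.525, 0.467, -0.473]
force: [-0.3, 0.4, -0.1]
grip_width: 0.523
```

```bash
python3 look.py g14 scene; python3 crop.py g14 scene,258,175,60
```

```text
t 12.02 [ 519.1 -182.6  106.8] 0.523 [-0.3  0.4 -0.1] 0.0442
scene [[255.7, 188.0], [255.1, 183.5], [249.4, 187.6], [262.1, 188.3]]
215 152
```

View pics/c_g14.png

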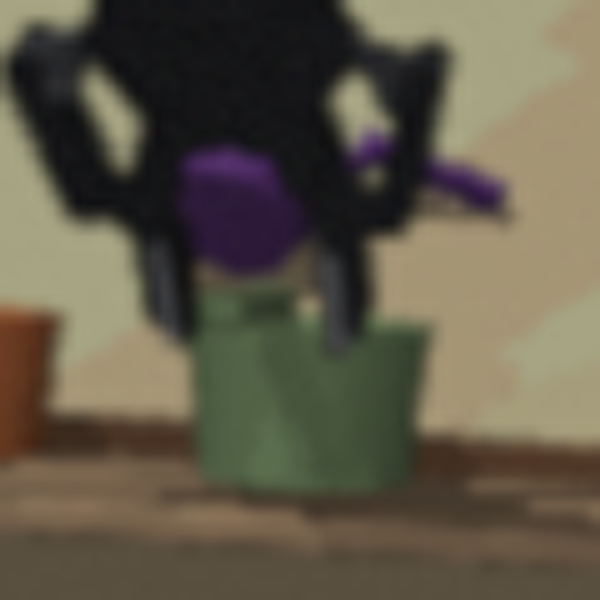

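Request:
jog_arm:
  targets:
    - {"offset": [0.002, 0.0, 0.0], "yaw": 0.0}
    - {"offset": [0.002, 0.0, 0.0], "yaw": 0.0}
    - {"offset": [0.002, 0.0, 0.0], "yaw": 0.0}
    - {"offset": [0.002, 0.0, 0.0], "yaw": 0.0}
    - {"offset": [0.002, 0.0, 0.0], "yaw": 0.0}
    - {"offset": [0.002, 0.0, 0.0], "yaw": 0.0}
  fingers: 0.0
  grip_force: 80

```text
time_s: 12.57
eef_pos: [520.3, -185.2, 109.4]
ee_rot: [0.532, -0.525, 0.466, -0.474]
force: [0.1, 2.2, 6.0]
grip_width: 0.138
```

Request:
jog_arm:
  targets:
    - {"offset": [0.0, -0.005, 0.0], "yaw": 0.0}
    - {"offset": [0.0, -0.012, 0.0], "yaw": 0.0}
    - {"offset": [0.0, -0.024, 0.0], "yaw": 0.0}
    - {"offset": [0.0, -0.04, 0.0], "yaw": 0.0}
    - {"offset": [0.0, -0.06, 0.0], "yaw": 0.0}
    - {"offset": [0.0, -0.08, 0.0], "yaw": 0.0}
    - {"offset": [0.0, -0.1, 0.0], "yaw": 0.0}
    - {"offset": [0.0, -0.1, 0.0], "yaw": 0.0}

```text
time_s: 13.23
eef_pos: [520.0, -186.0, 214.0]
ee_rot: [0.533, -0.524, 0.463, -0.477]
force: [1.1, -0.3, 0.6]
grip_width: 0.136
```

```bash
python3 look.py g15 scene; python3 crop.py g15 scene,258,155,60; python3 -c "
from h import *
go((470,100,190),.115)"
```

```text
t 13.23 [ 520. -186.  214.] 0.136 [ 1.1 -0.3  0.6] 0.0729
scene [[250.3, 159.0], [249.6, 154.1], [243.6, 158.6], [257.0, 159.4]]
210 124
t 13.28 tcp [ 519.4 -185.6  211.6] off [-0.2895  0.02   -0.0161] yaw [-3.14e+00  2.00e-03] grip 0.138 F [ 0.1 -0.7 -1.5] j6 0.89
```

View pics/c_g15.png

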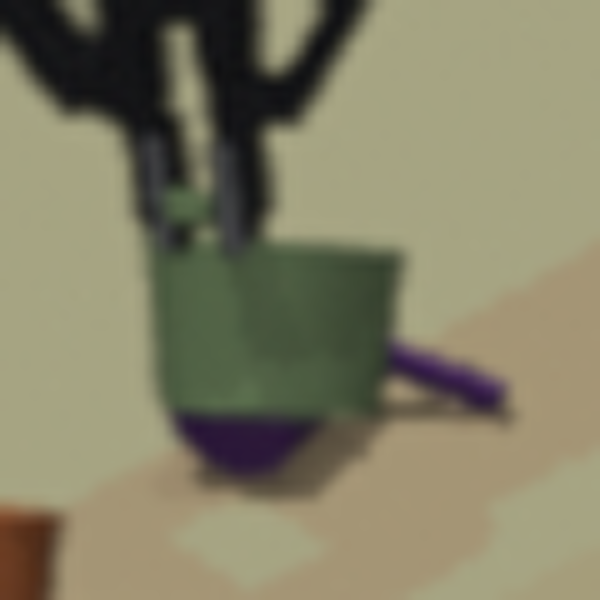

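Request:
jog_arm:
  targets:
    - {"offset": [-0.01, 0.0, 0.0], "yaw": 0.0}
    - {"offset": [-0.035, 0.0, -0.002], "yaw": 0.0}
    - {"offset": [-0.07, 0.0, -0.004], "yaw": 0.0}
    - {"offset": [-0.105, 0.005, -0.006], "yaw": 0.0}
    - {"offset": [-0.14, 0.01, -0.008], "yaw": 0.0}
    - {"offset": [-0.175, 0.015, -0.01], "yaw": 0.0}
    - {"offset": [-0.21, 0.02, -0.012], "yaw": 0.0}
    - {"offset": [-0.245, 0.03, -0.014], "yaw": 0.0}
    - {"offset": [-0.27, 0.05, -0.016], "yaw": 0.0}
    - {"offset": [-0.285, 0.075, -0.016], "yaw": 0.0}
    - {"offset": [-0.29, 0.1, -0.016], "yaw": 0.0}
    - {"offset": [-0.29, 0.11, -0.016], "yaw": 0.0}

```text
time_s: 14.28
eef_pos: [469.0, 102.0, 96.5]
ee_rot: [0.532, -0.526, 0.465, -0.473]
force: [-0.5, -0.6, -1.6]
grip_width: 0.144
```

Request:
jog_arm:
  targets:
    - {"offset": [0.0, 0.004, 0.0], "yaw": 0.0}
    - {"offset": [0.0, 0.008, 0.0], "yaw": 0.0}
    - {"offset": [0.0, 0.008, 0.0], "yaw": 0.0}

```text
time_s: 14.53
eef_pos: [469.1, 101.5, 88.5]
ee_rot: [0.531, -0.526, 0.466, -0.473]
force: [-0.3, -0.7, -0.4]
grip_width: 0.147
```

Request:
jog_arm:
  targets:
    - {"offset": [0.0, 0.004, 0.0], "yaw": 0.0}
    - {"offset": [0.0, 0.007, 0.0], "yaw": 0.0}
    - {"offset": [0.0, 0.007, 0.0], "yaw": 0.0}

```text
time_s: 14.78
eef_pos: [469.2, 101.2, 81.4]
ee_rot: [0.531, -0.526, 0.466, -0.473]
force: [-0.5, -0.1, -0.8]
grip_width: 0.141
```

Request:
jog_arm:
  targets:
    - {"offset": [0.0, 0.003, 0.0], "yaw": 0.0}
    - {"offset": [0.0, 0.003, 0.0], "yaw": 0.0}

```text
time_s: 14.95
eef_pos: [469.2, 101.1, 78.2]
ee_rot: [0.531, -0.526, 0.466, -0.474]
force: [-0.2, 0.1, -1.3]
grip_width: 0.142
```

Request:
jog_arm:
  targets:
    - {"offset": [0.0, 0.003, 0.0], "yaw": 0.0}
    - {"offset": [0.0, 0.003, 0.0], "yaw": 0.0}

```text
time_s: 15.12
eef_pos: [470.9, 101.1, 76.3]
ee_rot: [0.532, -0.525, 0.465, -0.475]
force: [2.4, -0.1, 8.3]
grip_width: 0.14
```

Request:
jog_arm:
  targets:
    - {"offset": [0.0, 0.0, 0.0], "yaw": 0.0}
    - {"offset": [0.0, 0.003, 0.0045], "yaw": 0.0}
    - {"offset": [0.0, 0.006, 0.009], "yaw": 0.0}
    - {"offset": [0.0, 0.0095, 0.0135], "yaw": 0.0}
    - {"offset": [0.0, 0.0125, 0.0175], "yaw": 0.0}
    - {"offset": [0.0, 0.0165, 0.0215], "yaw": 0.0}
    - {"offset": [0.0, 0.02, 0.0255], "yaw": 0.0}
    - {"offset": [0.0, 0.024, 0.029], "yaw": 0.0}
    - {"offset": [0.0, 0.028, 0.0325], "yaw": 0.0}
    - {"offset": [0.0, 0.032, 0.036], "yaw": 0.0}
    - {"offset": [0.0, 0.0365, 0.039], "yaw": 0.0}
    - {"offset": [0.0, 0.0365, 0.039], "yaw": 0.0}
  grip_force: 20

```text
time_s: 16.12
eef_pos: [512.6, 105.5, 41.2]
ee_rot: [0.533, -0.524, 0.464, -0.476]
force: [4.6, -0.1, 7.3]
grip_width: 0.141
```

```bash
python3 look.py g16; python3 ov.py g16 M 441 98 0 .12 5
```

```text
t 16.12 [512.6 105.5  41.2] 0.141 [ 4.6 -0.1  7.3] 0.0153
top [[301.6, 213.8], [301.3, 213.3], [308.9, 212.9], [294.3, 214.7]]
261 178
scene [[343.9, 214.9], [344.1, 210.6], [337.4, 214.4], [350.6, 215.3]]
303 179
```

View pics/ov.png

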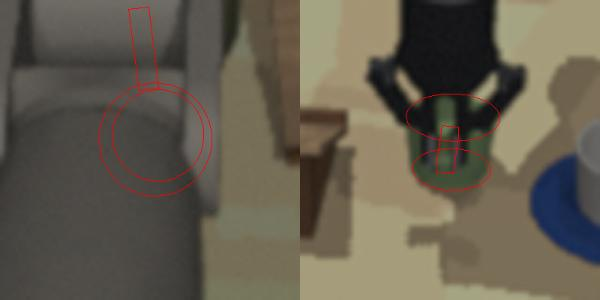

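Request:
jog_arm:
  targets:
    - {"offset": [0.0, 0.004, 0.003], "yaw": 0.0}
    - {"offset": [0.0, 0.009, 0.005], "yaw": 0.0}
    - {"offset": [0.0, 0.011, 0.005], "yaw": 0.0}
    - {"offset": [0.0, 0.012, 0.005], "yaw": 0.0}
    - {"offset": [0.0, 0.012, 0.005], "yaw": 0.0}

```text
time_s: 16.63
eef_pos: [520.4, 106.0, 31.1]
ee_rot: [0.535, -0.522, 0.462, -0.478]
force: [5.1, 1.0, 10.5]
grip_width: 0.14
```

```bash
python3 look.py g17 scene; python3 crop.py g17 scene,344,205,56
```

```text
t 16.63 [520.4 106.   31.1] 0.14 [ 5.1  1.  10.5] 0.0048
scene [[343.6, 218.9], [343.7, 214.6], [337.0, 218.4], [350.2, 219.3]]
303 183
```

View pics/c_g17.png

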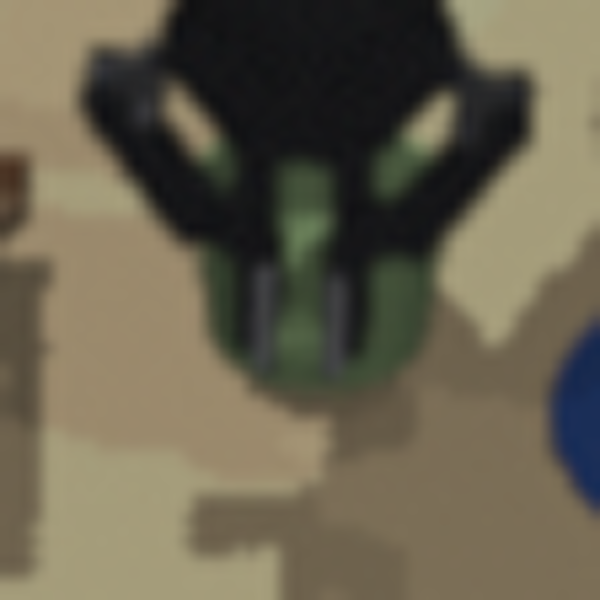

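Request:
jog_arm:
  targets:
    - {"offset": [0.0, 0.003, 0.0], "yaw": 0.0}
    - {"offset": [0.0, 0.004, 0.0], "yaw": 0.0}
    - {"offset": [0.0, 0.004, 0.0], "yaw": 0.0}

```text
time_s: 16.93
eef_pos: [522.2, 106.0, 28.8]
ee_rot: [0.535, -0.521, 0.461, -0.479]
force: [0.9, 0.1, 15.0]
grip_width: 0.136
```

```bash
python3 look.py g18 scene; python3 crop.py g18 scene,344,205,56
```

```text
t 16.93 [522.2 106.   28.8] 0.136 [ 0.9  0.1 15. ] 0.0078
scene [[343.4, 219.8], [343.6, 215.5], [336.9, 219.4], [350.1, 220.3]]
303 184
```

View pics/c_g18.png

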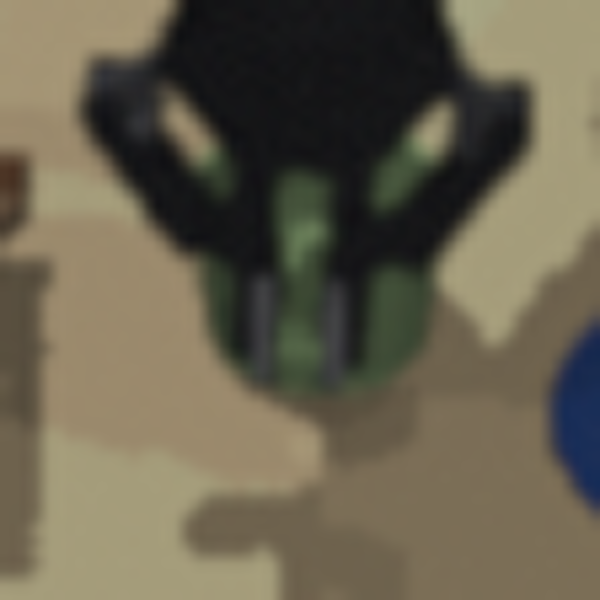

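Request:
jog_arm:
  targets:
    - {"offset": [0.0, 0.0, 0.0], "yaw": 0.0}
    - {"offset": [0.0, 0.0, 0.0], "yaw": 0.0}
    - {"offset": [0.0, 0.0, 0.0], "yaw": 0.0}
    - {"offset": [0.0, -0.01, 0.0], "yaw": 0.0}
    - {"offset": [0.0, -0.03, 0.0], "yaw": 0.0}
    - {"offset": [0.0, -0.06, 0.0], "yaw": 0.0}
    - {"offset": [0.0, -0.1, 0.0], "yaw": 0.0}
    - {"offset": [0.0, -0.14, 0.0], "yaw": 0.0}
    - {"offset": [0.03, -0.17, 0.0], "yaw": 0.0}
    - {"offset": [0.07, -0.175, 0.0], "yaw": 0.0}
    - {"offset": [0.11, -0.175, 0.0], "yaw": 0.0}
    - {"offset": [0.15, -0.175, 0.0], "yaw": 0.0}
  fingers: 0.035

```text
time_s: 17.98
eef_pos: [533.9, -44.2, 206.0]
ee_rot: [0.536, -0.521, 0.46, -0.479]
force: [0.2, 0.1, -1.0]
grip_width: 0.407
```

Request:
jog_arm:
  targets:
    - {"offset": [0.04, 0.0, 0.0], "yaw": 0.0}
    - {"offset": [0.08, 0.0, 0.0], "yaw": 0.0}
    - {"offset": [0.1, 0.0, 0.0], "yaw": 0.0}
    - {"offset": [0.1, 0.0, 0.0], "yaw": 0.0}

```text
time_s: 18.32
eef_pos: [545.5, -147.4, 206.7]
ee_rot: [0.535, -0.52, 0.461, -0.48]
force: [-0.7, -0.4, 0.3]
grip_width: 0.407
```

```bash
python3 look.py g19; python3 ov.py g19 M 443 98 0 .12 0; cp pics/ov.png pics/ovM.png; python3 ov.py g19 L 454 259 4 .12 0;python3 fitlvl.py g19 M 443 98 0 .12
```

```text
t 18.32 [ 545.5 -147.4  206.7] 0.407 [-0.7 -0.4  0.3] 0.0745
top [[402.5, 192.6], [404.0, 191.7], [411.2, 191.5], [393.9, 193.6]]
362 157
scene [[259.4, 166.8], [258.8, 161.7], [252.5, 166.4], [266.3, 167.2]]
219 131
top M centre [439.7  98.3] heading 0.113 cost 0.1
scene M centre [437.4  94.7] heading 0.163 cost 0.121
```

View pics/ovM.png

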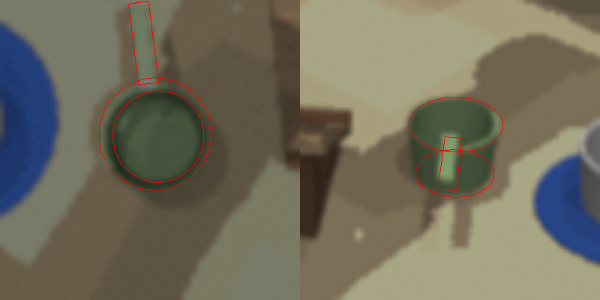

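View pics/ov.png

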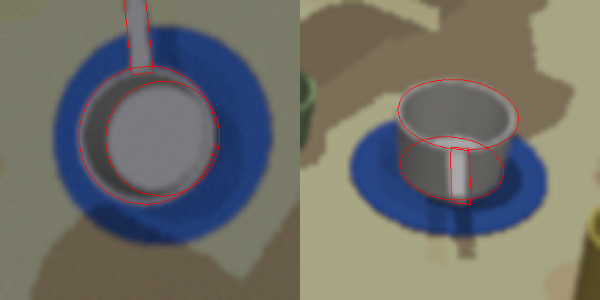

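```bash
cat > fitw.py <<'E'
from h import *
import pickle,sys
tag=sys.argv[1];d=pickle.load(open(tag+".pkl","rb"))
for n in("top","scene"):
    c=d[n];H=hsv(c).astype(int)
    blue=((H[...,0]>103)&(H[...,0]<128)&(H[...,1]>110))
    nb=cv2.resize((~blue).astype(np.float32),(640*S,400*S))>.5
    mc=[455.5,259] if n=="top" else [465,258]
    t=np.linspace(0,2*np.pi,80);p=np.c_[mc[0]+76*np.cos(t),mc[1]+76*np.sin(t),0*t+4]
    g=np.zeros((400*S,640*S),np.uint8);cv2.fillConvexPoly(g,np.round((proj(c,p)+.5)*S*16).astype(np.int32),1,shift=4)
    if n=="scene":
        p[:,2]=62;g2=g*0;cv2.fillConvexPoly(g2,np.round((proj(c,p)+.5)*S*16).astype(np.int32),1,shift=4)
    g=g>0
    def cost(q):
        Rm,oo=pose([q[0]*10-44*np.cos(.117),q[1]*10-44*np.sin(.117),4],.117,0);r=(render(c,"L",Rm,oo)>0)&g;u=nb&g;return 1-(r&u).sum()/(r|u).sum()
    x=np.array([45.5,25.9])
    for sc in(1,.3): x=minimize(cost,x,method="Nelder-Mead",options=dict(initial_simplex=np.vstack([x,x+[sc,0],x+[0,sc]]),xatol=.01,fatol=1e-5)).x
    print(n,np.round(x*10,1),cost(x))
E
python3 fitw.py g19; python3 fitw.py g12
python3 - <<'E'
from h import *
for q in([.535,-.521,.461,-.479],):
    q=np.array(q);Rm=R.from_quat(q[[1,2,3,0]]/np.linalg.norm(q)).as_matrix();print(np.round(Rm,3),np.arctan2(Rm[1,2],Rm[0,2]))
go((522,106,110),.113)
E
```

```text
top [453.5 259.9] 0.029938823019868943
scene [456.8 257.4] 0.023601197329035206
top [453.4 260.1] 0.030330882352941124
scene [457.1 257.2] 0.028770407580774093
[[ 0.116  0.032  0.993]
 [-0.993 -0.002  0.116]
 [ 0.006 -0.999  0.032]] 0.11619471357641434
t 18.42 tcp [ 545.4 -143.7  206.7] off [-0.2513  0.0954  0.0026] yaw [-3.138  0.004] grip 0.41 F [-0.   0.7 -0.2] j6 0.98
```

Request:
jog_arm:
  targets:
    - {"offset": [-0.04, 0.0, 0.0], "yaw": 0.0}
    - {"offset": [-0.08, 0.0, 0.0], "yaw": 0.0}
    - {"offset": [-0.12, 0.0, 0.0], "yaw": 0.0}
    - {"offset": [-0.16, 0.01, 0.001], "yaw": 0.0}
    - {"offset": [-0.2, 0.03, 0.002], "yaw": 0.0}
    - {"offset": [-0.235, 0.06, 0.0025], "yaw": 0.0}
    - {"offset": [-0.251, 0.09, 0.0025], "yaw": 0.0}
    - {"offset": [-0.251, 0.095, 0.0025], "yaw": 0.0}
    - {"offset": [-0.251, 0.095, 0.0025], "yaw": 0.0}

```text
time_s: 19.17
eef_pos: [520.1, 107.7, 108.9]
ee_rot: [0.536, -0.523, 0.461, -0.477]
force: [-0.1, 0.0, 0.1]
grip_width: 0.413
```

```bash
python3 -c "
from h import *
go((522,106,31),.113)"
```

```text
t 19.17 tcp [520.1 107.7 108.9] off [ 0.0015  0.078  -0.0006] yaw [-3.134  0.007] grip 0.413 F [-0.1  0.   0.1] j6 1.44
```

Request:
jog_arm:
  targets:
    - {"offset": [0.0015, 0.025, 0.0], "yaw": 0.0}
    - {"offset": [0.0015, 0.05, 0.0], "yaw": 0.0}
    - {"offset": [0.0015, 0.07, 0.0], "yaw": 0.0}
    - {"offset": [0.0015, 0.078, 0.0], "yaw": 0.0}
    - {"offset": [0.0015, 0.078, 0.0], "yaw": 0.0}
    - {"offset": [0.0015, 0.078, 0.0], "yaw": 0.0}

```text
time_s: 19.67
eef_pos: [523.5, 105.8, 32.5]
ee_rot: [0.536, -0.522, 0.46, -0.478]
force: [-0.1, 0.7, 1.1]
grip_width: 0.411
```

Request:
jog_arm:
  targets:
    - {"offset": [0.0, 0.0, 0.0], "yaw": 0.0}
    - {"offset": [0.0, 0.0, 0.0], "yaw": 0.0}
    - {"offset": [0.0, 0.0, 0.0], "yaw": 0.0}
    - {"offset": [0.0, 0.0, 0.0], "yaw": 0.0}
    - {"offset": [0.0, 0.0, 0.0], "yaw": 0.0}
  fingers: 0.0
  grip_force: 100

```text
time_s: 20.08
eef_pos: [525.1, 105.9, 34.2]
ee_rot: [0.537, -0.521, 0.459, -0.479]
force: [2.6, 0.9, 5.9]
grip_width: 0.124
```

Request:
jog_arm:
  targets:
    - {"offset": [0.0, -0.004, 0.0], "yaw": 0.0}
    - {"offset": [0.0, -0.01, 0.0], "yaw": 0.0}
    - {"offset": [0.0, -0.02, 0.0], "yaw": 0.0}
    - {"offset": [0.0, -0.035, 0.0], "yaw": 0.0}
    - {"offset": [0.0, -0.055, 0.0], "yaw": 0.0}
    - {"offset": [0.0, -0.08, 0.0], "yaw": 0.0}
    - {"offset": [0.0, -0.1, 0.0], "yaw": 0.0}
    - {"offset": [0.0, -0.11, 0.0], "yaw": 0.0}
    - {"offset": [0.0, -0.11, 0.0], "yaw": 0.0}

```text
time_s: 20.83
eef_pos: [522.0, 106.1, 146.6]
ee_rot: [0.538, -0.52, 0.458, -0.48]
force: [-0.2, -0.6, -0.7]
grip_width: 0.126
```

```bash
python3 look.py g20 scene; python3 crop.py g20 scene,344,180,80
```

```text
t 20.83 [522.  106.1 146.6] 0.126 [-0.2 -0.6 -0.7] 0.0491
scene [[344.0, 189.3], [344.2, 184.5], [337.1, 188.9], [351.1, 189.7]]
304 154
```

View pics/c_g20.png

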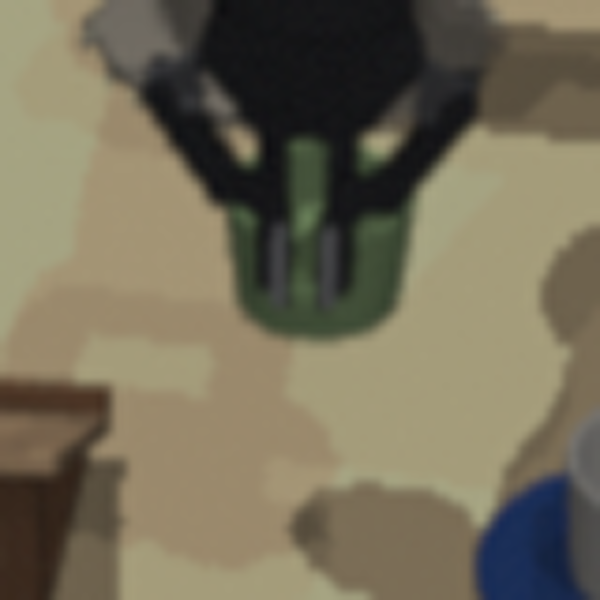

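```bash
cat > fittilt.py <<'E'
from h import *
import pickle,sys
tag,k,cx,cy,z,hd=sys.argv[1],sys.argv[2],*map(float,sys.argv[3:7])
c=pickle.load(open(tag+".pkl","rb"))["scene"]
u,v=proj(c,[cx,cy,z+30])[0].astype(int);H=hsv(c).astype(int);h,s,vv=H[...,0],H[...,1],H[...,2]
m=((h>38)&(h<85)&(s>70)) if k=="M" else ((h<13)&(s>140)&(vv>40))
dark=vv<60
b=np.zeros_like(m);b[v-34:v+34,u-34:u+34]=1
m=(m&b).astype(np.uint8);nn,l,stt,_=cv2.connectedComponentsWithStats(m)
U=cv2.resize(m.astype(np.float32),(640*S,400*S))>.5;D=cv2.resize((dark&~m.astype(bool)).astype(np.float32),(640*S,400*S))>.5
def cost(p):
    f=CUPS[k][0];Rm,_=pose([0,0,0],hd,p[3]/10)
    oo=np.array([p[0]*10,p[1]*10,z])-Rm@[f,0,0]; oo[2]=p[2]*10-(Rm@[f,0,0])[2]
    r=(render(c,k,Rm,oo)>0)&~D; return 1-(r&U).sum()/(r|U).sum()+1e-4*(p[0]*10-cx)**2
for t0 in(0,.1,-.1):
    x=np.array([cx/10,cy/10,z/10,t0*10])
    for sc in(1,.3): 
        r=minimize(cost,x,method="Nelder-Mead",options=dict(initial_simplex=np.vstack([x]+[x+sc*e for e in np.eye(4)]),xatol=.01,fatol=1e-5));x=r.x
    print(np.round(x*[10,10,10,.1],3),round(r.fun,4),m.sum())
E
python3 fittilt.py g20 M 438 98 110 .115
python3 -c "
from h import *
s,p,Rm=st();print(np.round(Rm,3),np.arctan2(Rm[1,2],Rm[0,2]))"
```

```text
[4.36452e+02 9.25730e+01 1.09202e+02 1.90000e-01] 0.3744 204
[4.40078e+02 9.23230e+01 1.11939e+02 1.74000e-01] 0.377 204
[4.26467e+02 9.04410e+01 1.03543e+02 1.51000e-01] 0.3782 204
[[ 0.12   0.038  0.992]
 [-0.993 -0.002  0.12 ]
 [ 0.006 -0.999  0.037]] 0.12012114010854891
```

```bash
cat > ov2.py <<'E'
from h import *
import pickle,sys
# ov2 tag cup cx cy z hd tilts.. (foot centre) scene only
tag,k,cx,cy,z,hd=sys.argv[1],sys.argv[2],*map(float,sys.argv[3:7]);c=pickle.load(open(tag+".pkl","rb"))["scene"];out=[]
for tl in map(float,sys.argv[7:]):
    Rm,_=pose([0,0,0],hd,np.radians(tl));oo=np.array([cx,cy,z])-Rm@[CUPS[k][0],0,0.]
    u,v=proj(c,[cx,cy,z+30])[0].astype(int);w=56;x0,y0=u-28,v-26
    im=cv2.resize(c["img"][y0:y0+w,x0:x0+w],(400,400),interpolation=2);P=cup_pts(k)
    for pts in (P[0][:60],P[0][60:],P[1]):
        q=(proj(c,pts@Rm.T+oo)-[x0,y0]+.5)*400/w;cv2.polylines(im,[cv2.convexHull(np.round(q).astype(np.int32))],True,(255,0,0),1)
    out.append(im)
cv2.imwrite("pics/ov2.png",np.hstack(out)[:,:,::-1])
E
python3 ov2.py g20 M 437 96 112 .115 0 8
```

```text
(no output)
```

View pics/ov2.png

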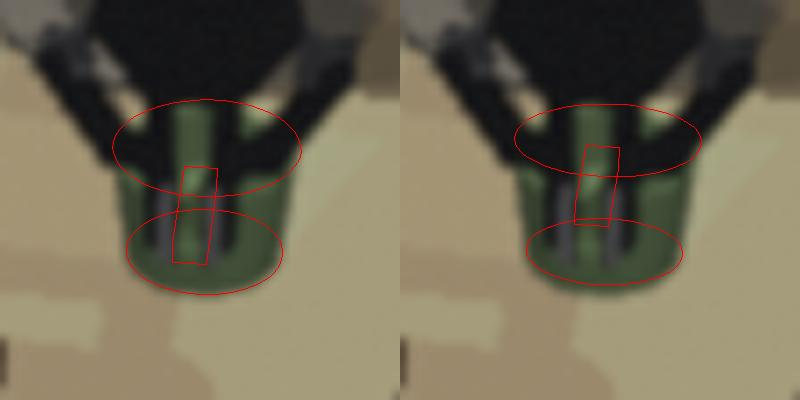

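```bash
cat > ov3.py <<'E'
from h import *
import pickle,sys
# ov3 tag cup z hd cam,cx,cy ...
tag,k,z,hd=sys.argv[1],sys.argv[2],float(sys.argv[3]),float(sys.argv[4]);d=pickle.load(open(tag+".pkl","rb"));out=[]
for a in sys.argv[5:]:
    n,cx,cy=a.split(",");cx,cy=float(cx),float(cy);c=d[n];Rm,_=pose([0,0,0],hd,0);oo=np.array([cx,cy,z])-Rm@[CUPS[k][0],0,0.]
    u,v=proj(c,[cx,cy,z+30])[0].astype(int);w=50;x0,y0=u-25,v-27
    im=cv2.resize(c["img"][y0:y0+w,x0:x0+w],(400,400),interpolation=2);im=np.clip(im.astype(float)*1.5,0,255).astype(np.uint8);P=cup_pts(k)
    for pts in (P[0][:60],P[0][60:],P[1]):
        q=(proj(c,pts@Rm.T+oo)-[x0,y0]+.5)*8;cv2.polylines(im,[cv2.convexHull(np.round(q).astype(np.int32))],True,(255,0,0),1)
    out.append(im)
if len(out)>2: out=[np.vstack([np.hstack(out[:2]),np.hstack(out[2:4])])]
r=np.hstack(out);cv2.imwrite("pics/ov3.png",cv2.resize(r,None,fx=.75,fy=.75)[:,:,::-1])
E
python3 ov3.py g19 M 0 .115 top,440,98.3 top,443,98.3 scene,440,96.5 scene,444,96.5
```

```text
(no output)
```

View pics/ov3.png

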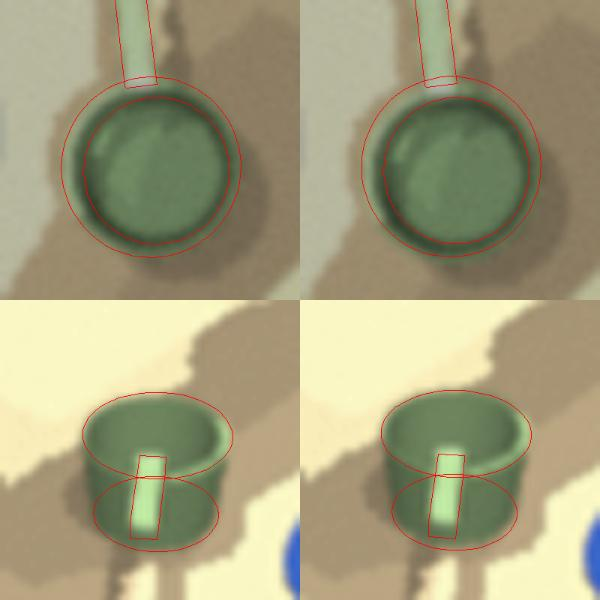

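```bash
python3 -c "
from h import *
go((513.3,320.6,146),.113+.7)"
```

```text
t 20.88 tcp [521.3 106.  144.7] off [-0.214  -0.002   0.0179] yaw [ 2.449 -0.693] grip 0.131 F [-0.3 -0.  -2. ] j6 1.43
```

Request:
jog_arm:
  targets:
    - {"offset": [-0.008, -0.006, 0.001], "yaw": -0.04}
    - {"offset": [-0.025, -0.01, 0.002], "yaw": -0.1}
    - {"offset": [-0.05, -0.01, 0.004], "yaw": -0.18}
    - {"offset": [-0.075, -0.01, 0.006], "yaw": -0.26}
    - {"offset": [-0.1, -0.01, 0.008], "yaw": -0.34}
    - {"offset": [-0.125, -0.01, 0.01], "yaw": -0.42}
    - {"offset": [-0.15, -0.01, 0.012], "yaw": -0.5}
    - {"offset": [-0.175, -0.01, 0.015], "yaw": -0.58}
    - {"offset": [-0.195, -0.01, 0.017], "yaw": -0.64}
    - {"offset": [-0.208, -0.01, 0.018], "yaw": -0.69}
    - {"offset": [-0.214, -0.01, 0.018], "yaw": -0.7}
    - {"offset": [-0.214, -0.01, 0.018], "yaw": -0.7}

```text
time_s: 21.88
eef_pos: [512.3, 321.7, 152.9]
ee_rot: [0.662, -0.654, 0.247, -0.271]
force: [-0.1, -0.3, -0.5]
grip_width: 0.131
```

```bash
python3 look.py g21; python3 crop.py g21 top,255,225,90 scene,400,190,80; python3 -c "
from h import *
go((513.3,320.6,110),.82)
s,p,Rm=st();print(np.round(Rm,3))"
```

```text
t 21.88 [512.3 321.7 152.9] 0.131 [-0.1 -0.3 -0.5] 0.0354
top [[214.9, 210.1], [213.0, 209.6], [220.6, 204.0], [209.2, 216.1]]
174 175
scene [[418.2, 194.6], [418.9, 189.7], [412.8, 196.9], [423.4, 192.4]]
378 159
t 21.98 tcp [512.9 320.3 153.5] off [-0.0012  0.0434 -0.0005] yaw [ 3.141 -0.   ] grip 0.13 F [-0.4 -0.5 -0.6] j6 1.13
[[ 0.73   0.036  0.682]
 [-0.683 -0.002  0.731]
 [ 0.028 -0.999  0.023]]
```

View pics/c_g21.png

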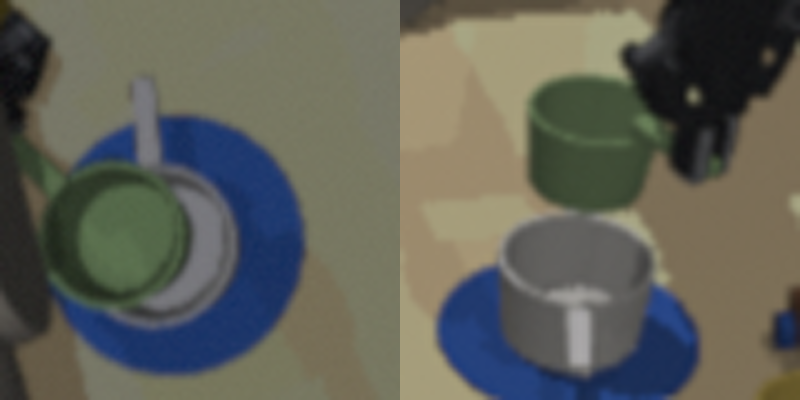

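```bash
cat > fit6.py <<'E'
from h import *
import pickle,sys
tag,k,cx,cy,z,hd=sys.argv[1],sys.argv[2],*map(float,sys.argv[3:7]);d=pickle.load(open(tag+".pkl","rb"))
if len(sys.argv)>7: bd=dict(zip(("top","scene"),[list(map(int,a.split(","))) for a in sys.argv[7:9]]))
U={}
for n in("top","scene"):
    c=d[n];u,v=proj(c,[cx,cy,z+30])[0].astype(int);H=hsv(c).astype(int);h,s,vv=H[...,0],H[...,1],H[...,2]
    m=((h>35)&(h<90)&(s>48)) if k=="M" else ((h<13)&(s>130)&(vv>40))
    b=np.zeros_like(m);b[v-30:v+30,u-35:u+35]=1;m=(m&b).astype(np.uint8);m=cv2.morphologyEx(m,cv2.MORPH_CLOSE,np.ones((3,3)))
    nn,l,stt,_=cv2.connectedComponentsWithStats(m);m=(l==1+np.argmax(stt[1:,4])).astype(np.float32)
    # body only: open away the handle
    m=cv2.morphologyEx(m,cv2.MORPH_OPEN,cv2.getStructuringElement(cv2.MORPH_ELLIPSE,(11,11)))
    U[n]=cv2.resize(m,(640*S,400*S))>.5
P=cup_pts(k)[0]
def mk(p):
    Rm,_=pose([0,0,0],hd,p[3]/10); Rm=R.from_rotvec([0,0,0]).as_matrix()@Rm@R.from_euler("x",p[4]/10).as_matrix()
    return (P-[CUPS[k][0],0,0])@Rm.T+[p[0]*10,p[1]*10,p[2]*10]
def one(n,p):
    m=np.zeros((400*S,640*S),np.uint8);cv2.fillConvexPoly(m,cv2.convexHull(np.round((proj(d[n],mk(p))+.5)*S*16).astype(np.int32)),1,shift=4);m=m>0
    return 1-(m&U[n]).sum()/(m|U[n]).sum()
cost=lambda p:sum(one(n,p) for n in U)
x=np.array([cx/10,cy/10,z/10,0,0.])
for sc in(1,.4,.4): r=minimize(cost,x,method="Nelder-Mead",options=dict(initial_simplex=np.vstack([x]+[x+sc*e for e in np.eye(5)]),xatol=.01,fatol=1e-5,maxiter=400));x=r.x
print("centre",np.round(x[:3]*10,1),"tilt handle-up",round(x[3]/10,3),"roll",round(x[4]/10,3),round(r.fun,4))
for n in U:
    f=lambda q:one(n,np.r_[q,x[2:]]);y=minimize(f,x[:2],method="Nelder-Mead",options=dict(initial_simplex=np.vstack([x[:2],x[:2]+[.5,0],x[:2]+[0,.5]]))).x;print(n,"xy",np.round(y*10,1))
    vis=d[n]["img"].copy();q=(proj(d[n],mk(x)));u,v=q.mean(0).astype(int)
    im=cv2.resize(vis[v-25:v+25,u-25:u+25],(400,400),interpolation=2)
    for a in(q[:60],q[60:]): cv2.polylines(im,[np.round((a-[u-25,v-25]+.5)*8).astype(np.int32)],True,(255,0,0),1)
    cv2.imwrite(f"pics/f6{n}.png",im[:,:,::-1])
cv2.imwrite("pics/f6.png",np.hstack([cv2.imread(f"pics/f6{n}.png") for n in("top","scene")]))
E
python3 fit6.py g21 M 454 260 118 .82
```

```text
centre [460.8 260.7 122.4] tilt handle-up 0.115 roll -0.074 0.1909
top xy [460.9 262.7]
scene xy [460.9 259.3]
```

View pics/f6.png

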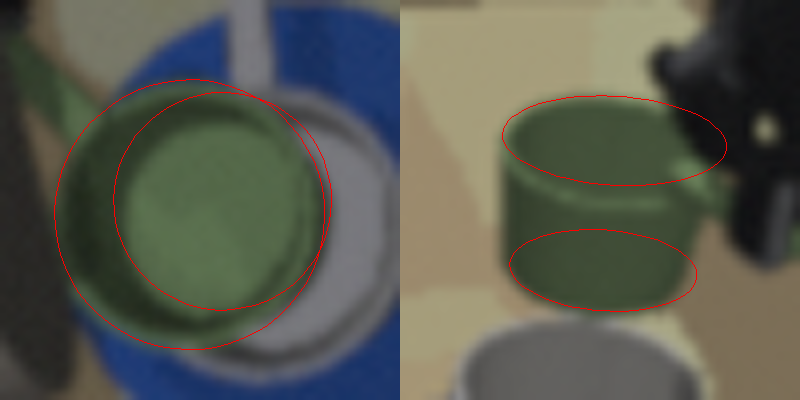

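```bash
python3 ov3.py g21 M 119 .82 top,454,260 top,450,260  scene,454,259 scene,458,258
```

```text
(no output)
```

View pics/ov3.png

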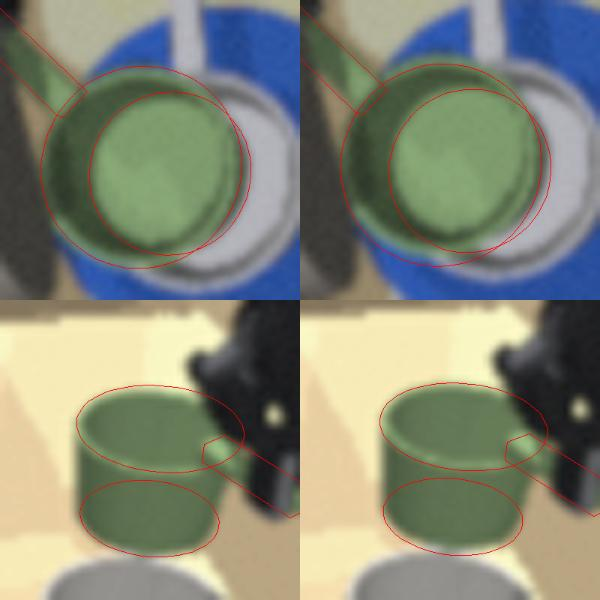

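Request:
jog_arm:
  targets:
    - {"offset": [-0.001, 0.012, -0.001], "yaw": 0.0}
    - {"offset": [-0.001, 0.03, -0.001], "yaw": 0.0}
    - {"offset": [-0.001, 0.044, -0.001], "yaw": 0.0}
    - {"offset": [-0.001, 0.048, -0.001], "yaw": 0.0}
    - {"offset": [-0.001, 0.048, -0.001], "yaw": 0.0}
    - {"offset": [-0.001, 0.048, -0.001], "yaw": 0.0}

```text
time_s: 22.48
eef_pos: [513.7, 319.7, 106.1]
ee_rot: [0.662, -0.653, 0.247, -0.272]
force: [1.0, -0.0, -0.3]
grip_width: 0.128
```

```bash
python3 look.py g22; python3 crop.py g22 top,252,228,50 scene,395,205,56
```

```text
t 22.48 [513.7 319.7 106.1] 0.128 [ 1.  -0.  -0.3] 0.0116
top [[220.6, 211.5], [218.8, 211.0], [226.0, 205.7], [215.2, 217.2]]
180 176
scene [[415.4, 207.7], [416.1, 203.0], [410.1, 210.0], [420.5, 205.4]]
375 172
```

View pics/c_g22.png

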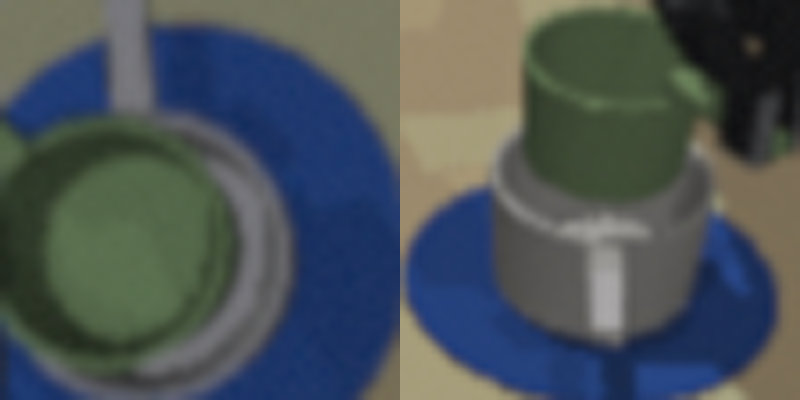

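```bash
python3 ov3.py g22 M 72 .82 top,454,260 top,458,260  scene,456,258 scene,460,258
```

```text
(no output)
```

View pics/ov3.png

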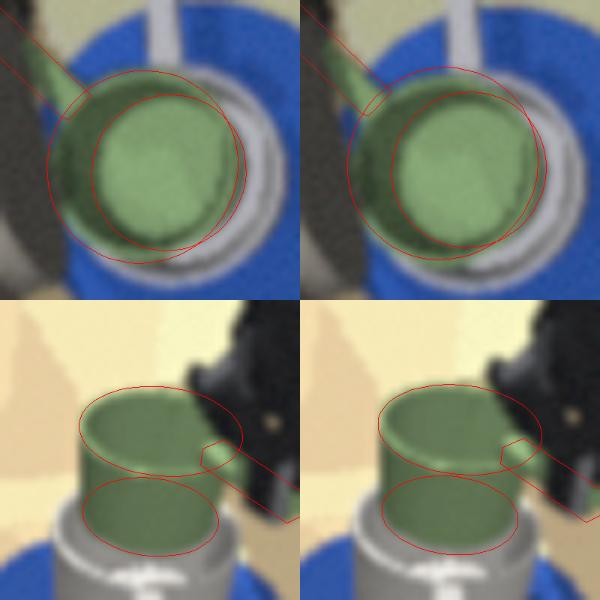

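```bash
python3 -c "
from h import *
go((510.2,319.7,55),.82);go((510.2,319.7,44),.82)"
```

```text
t 22.58 tcp [513.8 320.1 106.6] off [-0.0038  0.0514 -0.004 ] yaw [ 3.141e+00 -1.000e-03] grip 0.127 F [-0.   0.4 -0.5] j6 1.13
t 22.58 tcp [513.8 320.1 106.6] off [-0.0042  0.0624 -0.0042] yaw [ 3.141e+00 -1.000e-03] grip 0.127 F [-0.   0.4 -0.5] j6 1.13
```

Request:
jog_arm:
  targets:
    - {"offset": [-0.0025, 0.004, -0.0025], "yaw": 0.0}
    - {"offset": [-0.003, 0.012, -0.003], "yaw": 0.0}
    - {"offset": [-0.003, 0.021, -0.003], "yaw": 0.0}
    - {"offset": [-0.0035, 0.03, -0.0035], "yaw": 0.0}
    - {"offset": [-0.0035, 0.039, -0.0035], "yaw": 0.0}
    - {"offset": [-0.004, 0.047, -0.004], "yaw": 0.0}
    - {"offset": [-0.004, 0.052, -0.004], "yaw": 0.0}
    - {"offset": [-0.004, 0.052, -0.004], "yaw": 0.0}

```text
time_s: 23.25
eef_pos: [509.6, 319.5, 52.9]
ee_rot: [0.661, -0.654, 0.247, -0.272]
force: [-0.8, -0.1, -1.7]
grip_width: 0.13
```

```bash
python3 look.py g23; python3 crop.py g23 top,252,232,50 scene,395,205,56;python3 -c "
from h import *
go((510.2,319.7,44),.82)"
```

```text
t 23.25 [509.6 319.5  52.9] 0.13 [-0.8 -0.1 -1.7] 0.021
top [[225.7, 214.9], [224.1, 214.5], [230.8, 209.5], [220.5, 220.4]]
185 179
scene [[413.2, 220.8], [413.9, 216.3], [408.1, 223.1], [418.2, 218.5]]
373 185
t 23.35 tcp [510.2 319.8  54.4] off [-0.0003  0.0104 -0.0004] yaw [ 3.141e+00 -1.000e-03] grip 0.13 F [ 0.1 -0.2 -0.4] j6 1.13
```

View pics/c_g23.png

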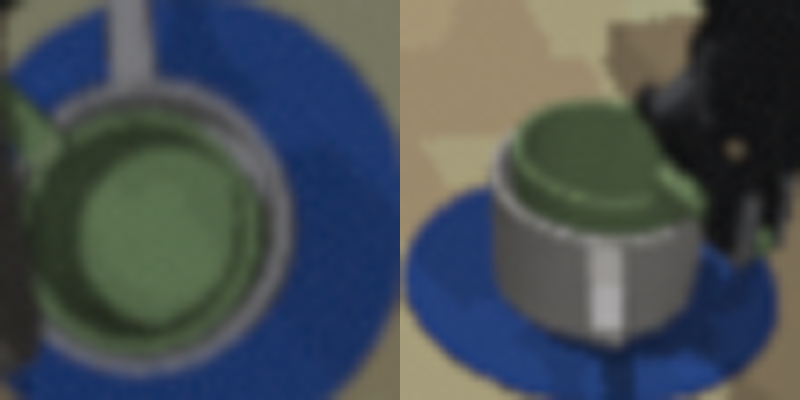

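Request:
jog_arm:
  targets:
    - {"offset": [0.0, 0.003, 0.0], "yaw": 0.0}
    - {"offset": [0.0, 0.006, 0.0], "yaw": 0.0}
    - {"offset": [0.0, 0.008, 0.0], "yaw": 0.0}

```text
time_s: 23.6
eef_pos: [510.6, 319.8, 46.2]
ee_rot: [0.662, -0.653, 0.247, -0.272]
force: [-0.1, -0.0, -0.7]
grip_width: 0.128
```

Request:
jog_arm:
  targets:
    - {"offset": [0.0, 0.002, 0.0], "yaw": 0.0}
    - {"offset": [0.0, 0.003, 0.0], "yaw": 0.0}

```text
time_s: 23.77
eef_pos: [511.0, 319.9, 43.3]
ee_rot: [0.662, -0.653, 0.247, -0.273]
force: [-0.2, 1.1, 2.9]
grip_width: 0.13
```

Request:
jog_arm:
  targets:
    - {"offset": [0.0, 0.002, 0.0], "yaw": 0.0}
    - {"offset": [0.0, 0.003, 0.0], "yaw": 0.0}

```text
time_s: 23.93
eef_pos: [512.3, 320.6, 41.7]
ee_rot: [0.663, -0.652, 0.246, -0.274]
force: [0.9, 2.2, 11.8]
grip_width: 0.127
```

Request:
jog_arm:
  targets:
    - {"offset": [0.0, 0.001, 0.0], "yaw": 0.0}
    - {"offset": [0.0, 0.001, 0.0], "yaw": 0.0}
    - {"offset": [0.0, 0.001, 0.0], "yaw": 0.0}
  grip_force: 20

```text
time_s: 24.18
eef_pos: [512.4, 320.7, 41.7]
ee_rot: [0.663, -0.652, 0.246, -0.274]
force: [-2.5, -0.3, 8.9]
grip_width: 0.129
```

Request:
jog_arm:
  targets:
    - {"offset": [0.0, 0.0, 0.0], "yaw": 0.0}
    - {"offset": [0.0, 0.0, 0.0], "yaw": 0.0}
    - {"offset": [0.0, 0.0, 0.0], "yaw": 0.0}
    - {"offset": [0.0, 0.0, 0.0], "yaw": 0.0}
  fingers: 0.032

```text
time_s: 24.52
eef_pos: [512.4, 320.6, 41.5]
ee_rot: [0.663, -0.652, 0.246, -0.274]
force: [-0.1, -0.3, -0.4]
grip_width: 0.374
```

```bash
python3 look.py g24; python3 crop.py g24 top,252,232,50 scene,395,205,56
```

```text
t 24.52 [512.4 320.6  41.5] 0.374 [-0.1 -0.3 -0.4] 0.0013
top [[226.3, 214.3], [224.8, 213.9], [231.4, 208.9], [221.2, 219.7]]
186 179
scene [[413.1, 224.3], [413.8, 219.9], [408.0, 226.6], [418.1, 222.0]]
373 189
```

View pics/c_g24.png

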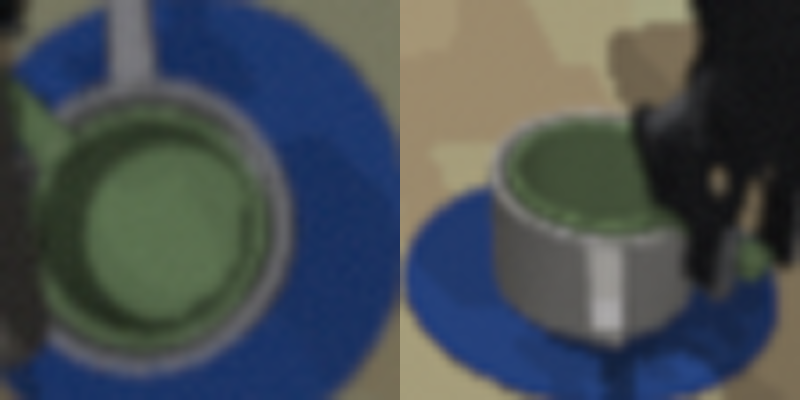

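Request:
jog_arm:
  targets:
    - {"offset": [0.0, -0.008, 0.0], "yaw": 0.0}
    - {"offset": [0.0, -0.025, 0.0], "yaw": 0.0}
    - {"offset": [0.0, -0.055, 0.0], "yaw": 0.0}
    - {"offset": [0.0, -0.095, 0.0], "yaw": 0.0}
    - {"offset": [0.0, -0.135, 0.0], "yaw": 0.0}
    - {"offset": [0.0, -0.16, 0.0], "yaw": 0.05}
    - {"offset": [0.025, -0.165, -0.025], "yaw": 0.15}
    - {"offset": [0.05, -0.165, -0.055], "yaw": 0.25}
    - {"offset": [0.075, -0.165, -0.085], "yaw": 0.35}
    - {"offset": [0.1, -0.165, -0.115], "yaw": 0.45}
    - {"offset": [0.13, -0.165, -0.14], "yaw": 0.55}
    - {"offset": [0.155, -0.165, -0.165], "yaw": 0.65}
  fingers: 0.04

```text
time_s: 25.62
eef_pos: [505.7, 92.2, 207.1]
ee_rot: [0.549, -0.529, 0.446, -0.469]
force: [0.6, -0.3, -0.6]
grip_width: 0.472
```

```bash
python3 -c "
from h import *
go((514,-308,200),.115)"
```

```text
t 25.62 tcp [505.7  92.2 207.1] off [ 0.3961  0.0074 -0.0573] yaw [-3.093  0.049] grip 0.472 F [ 0.6 -0.3 -0.6] j6 1.36
```

Request:
jog_arm:
  targets:
    - {"offset": [0.038, 0.0, -0.005], "yaw": 0.02}
    - {"offset": [0.076, 0.0, -0.01], "yaw": 0.049}
    - {"offset": [0.114, 0.0, -0.016], "yaw": 0.049}
    - {"offset": [0.152, 0.0, -0.022], "yaw": 0.049}
    - {"offset": [0.19, 0.0, -0.028], "yaw": 0.049}
    - {"offset": [0.228, 0.0, -0.034], "yaw": 0.049}
    - {"offset": [0.266, 0.0, -0.04], "yaw": 0.049}
    - {"offset": [0.304, 0.0, -0.045], "yaw": 0.049}
    - {"offset": [0.342, 0.0, -0.05], "yaw": 0.049}
    - {"offset": [0.375, 0.005, -0.055], "yaw": 0.049}
    - {"offset": [0.396, 0.007, -0.057], "yaw": 0.049}
    - {"offset": [0.396, 0.007, -0.057], "yaw": 0.049}

```text
time_s: 26.62
eef_pos: [513.5, -311.5, 199.8]
ee_rot: [0.537, -0.517, 0.46, -0.483]
force: [0.1, -0.1, -0.4]
grip_width: 0.47
```

```bash
python3 look.py g25;  python3 crop.py g25 top,252,232,50 scene,225,165,70; python3 -c "
from h import *
go((514,-308,130),.115)"
```

```text
t 26.62 [ 513.5 -311.5  199.8] 0.47 [ 0.1 -0.1 -0.4] 0.0629
top [[470.0, 205.5], [472.8, 204.9], [478.5, 204.4], [461.5, 206.5]]
430 170
scene [[214.2, 157.7], [213.3, 152.8], [207.8, 157.3], [220.7, 158.1]]
174 122
t 26.72 tcp [ 514.  -308.   200.5] off [-0.0003  0.0704 -0.0031] yaw [ 3.14e+00 -1.00e-03] grip 0.469 F [0.1 1.2 0.1] j6 0.7
```

View pics/c_g25.png

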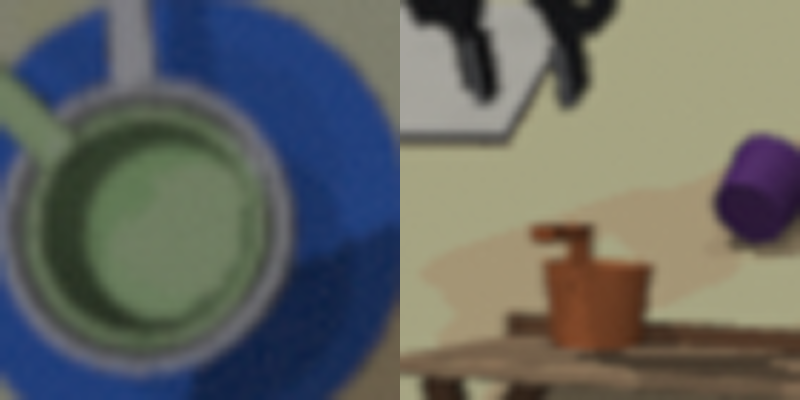

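Request:
jog_arm:
  targets:
    - {"offset": [-0.001, 0.02, -0.001], "yaw": 0.0}
    - {"offset": [-0.001, 0.045, -0.002], "yaw": 0.0}
    - {"offset": [-0.001, 0.065, -0.003], "yaw": 0.0}
    - {"offset": [-0.001, 0.075, -0.003], "yaw": 0.0}
    - {"offset": [-0.001, 0.075, -0.003], "yaw": 0.0}

```text
time_s: 27.13
eef_pos: [513.8, -305.7, 124.0]
ee_rot: [0.538, -0.517, 0.46, -0.481]
force: [-0.3, 0.5, -0.7]
grip_width: 0.469
```

```bash
python3 look.py g26 scene;  python3 crop.py g26 scene,225,172,60; python3 -c "
from h import *
go((514,-307,105),.115)"
```

```text
t 27.13 [ 513.8 -305.7  124. ] 0.469 [-0.3  0.5 -0.7] 0.0558
scene [[220.2, 178.2], [219.3, 173.7], [213.9, 177.9], [226.4, 178.6]]
180 143
t 27.18 tcp [ 514.4 -306.4  125.7] off [ 0.0005  0.0207 -0.0013] yaw [ 3.141 -0.   ] grip 0.467 F [1.2 0.2 0.3] j6 0.7
```

View pics/c_g26.png

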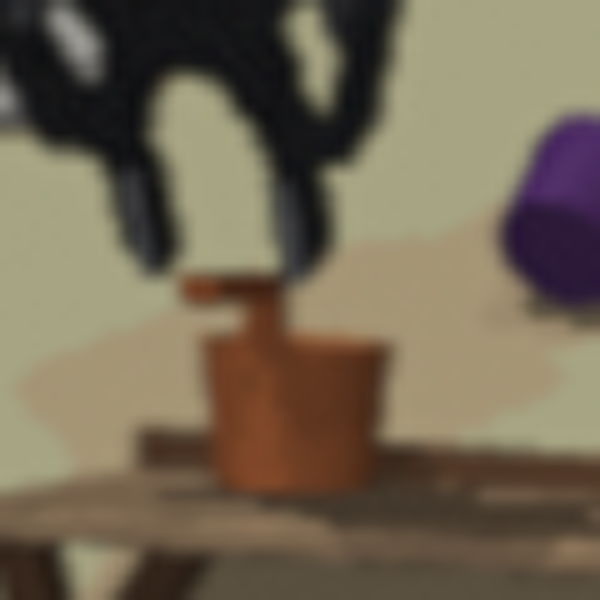

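Request:
jog_arm:
  targets:
    - {"offset": [0.0, 0.01, 0.0], "yaw": 0.0}
    - {"offset": [0.0, 0.02, -0.001], "yaw": 0.0}
    - {"offset": [0.0, 0.02, -0.001], "yaw": 0.0}
    - {"offset": [0.0, 0.02, -0.001], "yaw": 0.0}

```text
time_s: 27.52
eef_pos: [514.1, -306.4, 105.4]
ee_rot: [0.538, -0.517, 0.46, -0.481]
force: [-0.7, 0.2, 0.6]
grip_width: 0.466
```

Request:
jog_arm:
  targets:
    - {"offset": [0.0, 0.0, 0.0], "yaw": 0.0}
    - {"offset": [0.0, 0.0, 0.0], "yaw": 0.0}
    - {"offset": [0.0, 0.0, 0.0], "yaw": 0.0}
    - {"offset": [0.0, 0.0, 0.0], "yaw": 0.0}
    - {"offset": [0.0, 0.0, 0.0], "yaw": 0.0}
  fingers: 0.0
  grip_force: 80

```text
time_s: 27.93
eef_pos: [514.3, -306.5, 105.9]
ee_rot: [0.538, -0.517, 0.459, -0.482]
force: [-0.4, 0.5, 4.1]
grip_width: 0.144
```

Request:
jog_arm:
  targets:
    - {"offset": [0.0, -0.005, 0.0], "yaw": 0.0}
    - {"offset": [0.0, -0.012, 0.0], "yaw": 0.0}
    - {"offset": [0.0, -0.024, 0.0], "yaw": 0.0}
    - {"offset": [0.0, -0.04, 0.0], "yaw": 0.0}
    - {"offset": [0.0, -0.06, 0.0], "yaw": 0.0}
    - {"offset": [0.0, -0.08, 0.0], "yaw": 0.0}
    - {"offset": [0.0, -0.1, 0.0], "yaw": 0.0}
    - {"offset": [0.0, -0.1, 0.0], "yaw": 0.0}

```text
time_s: 28.6
eef_pos: [511.0, -307.6, 210.5]
ee_rot: [0.538, -0.517, 0.457, -0.484]
force: [0.5, -0.2, 0.4]
grip_width: 0.14
```

```bash
python3 look.py g27 scene; python3 crop.py g27 scene,222,150,60; python3 -c "
from h import *
go((470,100,190),.115)"
```

```text
t 28.6 [ 511.  -307.6  210.5] 0.14 [ 0.5 -0.2  0.4] 0.0718
scene [[215.1, 154.5], [214.2, 149.5], [208.6, 154.1], [221.6, 154.8]]
175 119
t 28.65 tcp [ 510.5 -307.2  207.9] off [-0.4092  0.0153  0.0056] yaw [ 3.141 -0.   ] grip 0.136 F [ 0.8 -0.1 -1.3] j6 0.7
```

View pics/c_g27.png

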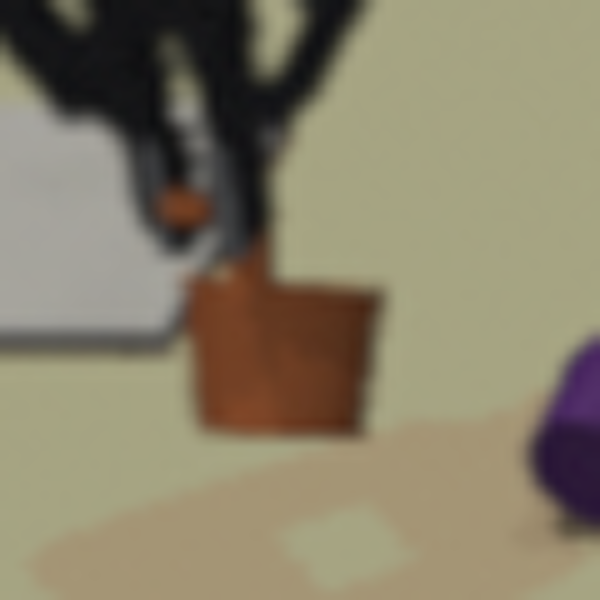

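Request:
jog_arm:
  targets:
    - {"offset": [-0.01, 0.0, 0.0], "yaw": 0.0}
    - {"offset": [-0.035, 0.0, 0.0], "yaw": 0.0}
    - {"offset": [-0.07, 0.0, 0.001], "yaw": 0.0}
    - {"offset": [-0.108, 0.0, 0.0015], "yaw": 0.0}
    - {"offset": [-0.146, 0.0, 0.002], "yaw": 0.0}
    - {"offset": [-0.184, 0.0, 0.0025], "yaw": 0.0}
    - {"offset": [-0.222, 0.0, 0.003], "yaw": 0.0}
    - {"offset": [-0.26, 0.005, 0.004], "yaw": 0.0}
    - {"offset": [-0.298, 0.01, 0.005], "yaw": 0.0}
    - {"offset": [-0.336, 0.015, 0.005], "yaw": 0.0}
    - {"offset": [-0.374, 0.025, 0.005], "yaw": 0.0}
    - {"offset": [-0.4, 0.045, 0.005], "yaw": 0.0}

```text
time_s: 29.65
eef_pos: [470.9, 94.0, 160.5]
ee_rot: [0.539, -0.517, 0.457, -0.483]
force: [1.5, 0.5, -0.6]
grip_width: 0.143
```

```bash
python3 -c "
from h import *
go((468,100,84),.115)"
```

```text
t 29.65 tcp [470.9  94.  160.5] off [-0.0069  0.0763 -0.0058] yaw [-3.14e+00  1.00e-03] grip 0.143 F [ 1.5  0.5 -0.6] j6 1.41
```

Request:
jog_arm:
  targets:
    - {"offset": [-0.004, 0.02, -0.002], "yaw": 0.0}
    - {"offset": [-0.006, 0.045, -0.004], "yaw": 0.0}
    - {"offset": [-0.006, 0.065, -0.006], "yaw": 0.0}
    - {"offset": [-0.006, 0.076, -0.006], "yaw": 0.0}
    - {"offset": [-0.006, 0.076, -0.006], "yaw": 0.0}

```text
time_s: 30.07
eef_pos: [465.3, 99.7, 81.3]
ee_rot: [0.538, -0.519, 0.459, -0.481]
force: [-1.0, -0.5, -0.5]
grip_width: 0.144
```

Request:
jog_arm:
  targets:
    - {"offset": [0.0, 0.003, 0.0], "yaw": 0.0}
    - {"offset": [0.0, 0.006, 0.0], "yaw": 0.0}
    - {"offset": [0.0, 0.006, 0.0], "yaw": 0.0}

```text
time_s: 30.32
eef_pos: [465.2, 99.8, 75.1]
ee_rot: [0.538, -0.519, 0.459, -0.481]
force: [-0.3, 0.0, -0.9]
grip_width: 0.136
```

Request:
jog_arm:
  targets:
    - {"offset": [0.0, 0.003, 0.0], "yaw": 0.0}
    - {"offset": [0.0, 0.003, 0.0], "yaw": 0.0}

```text
time_s: 30.48
eef_pos: [466.7, 99.8, 73.2]
ee_rot: [0.539, -0.518, 0.458, -0.482]
force: [0.5, 0.6, 6.8]
grip_width: 0.146
```

Request:
jog_arm:
  targets:
    - {"offset": [0.0, 0.0, 0.0], "yaw": 0.0}
    - {"offset": [0.0, 0.002, 0.0045], "yaw": 0.0}
    - {"offset": [0.0, 0.0045, 0.009], "yaw": 0.0}
    - {"offset": [0.0, 0.007, 0.0135], "yaw": 0.0}
    - {"offset": [0.0, 0.01, 0.0175], "yaw": 0.0}
    - {"offset": [0.0, 0.0128, 0.0215], "yaw": 0.0}
    - {"offset": [0.0, 0.0157, 0.0256], "yaw": 0.0}
    - {"offset": [0.0, 0.019, 0.0295], "yaw": 0.0}
    - {"offset": [0.0, 0.0225, 0.033], "yaw": 0.0}
    - {"offset": [0.0, 0.026, 0.0367], "yaw": 0.0}
    - {"offset": [0.0, 0.03, 0.04], "yaw": 0.0}
    - {"offset": [0.0, 0.03, 0.04], "yaw": 0.0}
  grip_force: 20

```text
time_s: 31.48
eef_pos: [509.9, 104.2, 45.8]
ee_rot: [0.539, -0.517, 0.457, -0.483]
force: [1.7, -0.7, 8.9]
grip_width: 0.137
```

Request:
jog_arm:
  targets:
    - {"offset": [0.0, 0.004, 0.003], "yaw": 0.0}
    - {"offset": [0.0, 0.008, 0.006], "yaw": 0.0}
    - {"offset": [0.0, 0.01, 0.006], "yaw": 0.0}
    - {"offset": [0.0, 0.01, 0.006], "yaw": 0.0}

```text
time_s: 31.82
eef_pos: [518.6, 104.7, 37.2]
ee_rot: [0.54, -0.516, 0.455, -0.484]
force: [3.6, -0.6, 9.5]
grip_width: 0.14
```

```bash
python3 look.py g28 scene; python3 crop.py g28 scene,344,205,56;python3 ov2.py g28 S 450 97 0 .115 0 6
```

```text
t 31.82 [518.6 104.7  37.2] 0.14 [ 3.6 -0.6  9.5] 0.0096
scene [[343.3, 217.1], [343.4, 212.7], [336.7, 216.6], [349.9, 217.5]]
303 182
```

View pics/ov2.png

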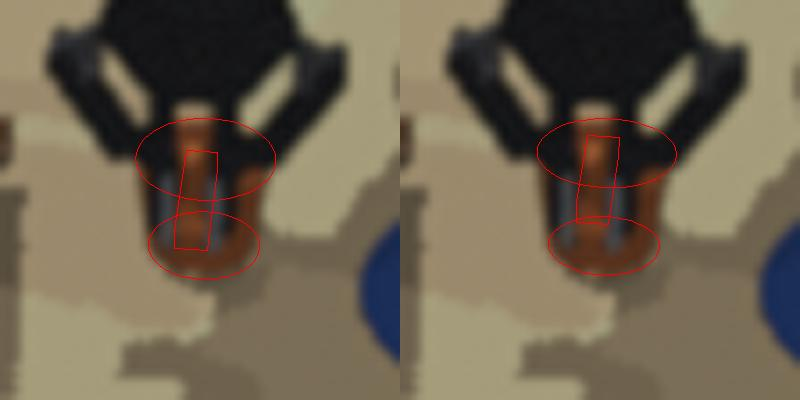

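Request:
jog_arm:
  targets:
    - {"offset": [0.0, 0.002, 0.0], "yaw": 0.0}
    - {"offset": [0.0, 0.0035, 0.0], "yaw": 0.0}
    - {"offset": [0.0, 0.0035, 0.0], "yaw": 0.0}

```text
time_s: 32.12
eef_pos: [520.6, 104.5, 35.3]
ee_rot: [0.541, -0.515, 0.454, -0.486]
force: [0.2, -0.3, 13.9]
grip_width: 0.143
```

Request:
jog_arm:
  targets:
    - {"offset": [0.0, 0.0015, 0.0], "yaw": 0.0}
    - {"offset": [0.0, 0.0015, 0.0], "yaw": 0.0}

```text
time_s: 32.28
eef_pos: [521.6, 104.3, 34.8]
ee_rot: [0.541, -0.515, 0.454, -0.486]
force: [-2.4, 0.0, 10.8]
grip_width: 0.144
```

Request:
jog_arm:
  targets:
    - {"offset": [0.0, 0.0, 0.0], "yaw": 0.0}
    - {"offset": [0.0, 0.0, 0.0], "yaw": 0.0}
    - {"offset": [0.0, 0.0, 0.0], "yaw": 0.0}
  grip_force: 100

```text
time_s: 32.53
eef_pos: [521.7, 104.3, 35.1]
ee_rot: [0.541, -0.515, 0.454, -0.486]
force: [-2.7, -1.2, 7.1]
grip_width: 0.135
```

```bash
python3 -c "
from h import *
go((521,104,160),.115)
s,p,Rm=st();print(np.round(Rm,3))"
```

```text
t 32.53 tcp [521.7 104.3  35.1] off [ 0.0014 -0.1247  0.0066] yaw [-3.14e+00  2.00e-03] grip 0.135 F [-2.7 -1.2  7.1] j6 1.43
[[ 0.116  0.059  0.991]
 [-0.993 -0.002  0.116]
 [ 0.009 -0.998  0.058]]
```

Request:
jog_arm:
  targets:
    - {"offset": [0.0, 0.0, 0.0], "yaw": 0.0}
    - {"offset": [0.0, 0.0, 0.0], "yaw": 0.0}
  grip_force: 20

```text
time_s: 32.7
eef_pos: [521.5, 104.3, 35.2]
ee_rot: [0.541, -0.515, 0.454, -0.486]
force: [-3.1, -0.8, 5.1]
grip_width: 0.136
```

Request:
jog_arm:
  targets:
    - {"offset": [0.0, 0.0, 0.0], "yaw": 0.0}
    - {"offset": [0.0, 0.0, 0.0], "yaw": 0.0}
    - {"offset": [0.0, 0.0, 0.0], "yaw": 0.0}
    - {"offset": [0.0, -0.01, 0.0005], "yaw": 0.0}
    - {"offset": [0.0, -0.03, 0.001], "yaw": 0.0}
    - {"offset": [0.0, -0.06, 0.003], "yaw": 0.0}
    - {"offset": [0.0, -0.1, 0.006], "yaw": 0.0}
    - {"offset": [0.0, -0.14, 0.008], "yaw": 0.0}
    - {"offset": [0.03, -0.17, 0.01], "yaw": 0.0}
    - {"offset": [0.07, -0.175, 0.01], "yaw": 0.0}
    - {"offset": [0.11, -0.175, 0.01], "yaw": 0.0}
    - {"offset": [0.15, -0.175, 0.01], "yaw": 0.0}
  fingers: 0.035

```text
time_s: 33.7
eef_pos: [538.8, -44.7, 213.6]
ee_rot: [0.542, -0.515, 0.453, -0.486]
force: [0.6, -0.5, -0.2]
grip_width: 0.406
```

Request:
jog_arm:
  targets:
    - {"offset": [0.04, 0.0, 0.0], "yaw": 0.0}
    - {"offset": [0.08, 0.0, 0.0], "yaw": 0.0}
    - {"offset": [0.1, 0.0, 0.0], "yaw": 0.0}
    - {"offset": [0.1, 0.0, 0.0], "yaw": 0.0}

```text
time_s: 34.03
eef_pos: [550.5, -148.0, 215.0]
ee_rot: [0.54, -0.514, 0.454, -0.488]
force: [0.3, 0.2, 0.4]
grip_width: 0.41
```

```bash
python3 look.py g29;python3 ov3.py g29 S 0 .115 top,448,96 top,451,96  scene,448,96 scene,452,96
```

```text
t 34.03 [ 550.5 -148.   215. ] 0.41 [0.3 0.2 0.4] 0.0742
top [[403.5, 189.8], [405.0, 189.0], [412.2, 188.7], [394.8, 190.8]]
363 154
scene [[258.2, 165.2], [257.7, 160.1], [251.3, 164.8], [265.1, 165.7]]
218 130
```

View pics/ov3.png

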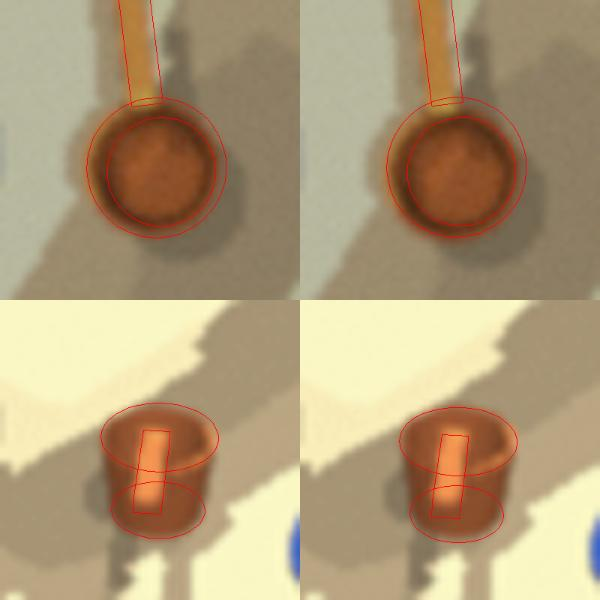

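```bash
python3 ov3.py g29 M 9 .82 top,453.5,260 top,457,260  scene,455,258 scene,459,258; python3 fitw.py g29
```

```text
top [453.7 260. ] 0.04999734902709296
scene [456.9 257.9] 0.059847900363716566
```

View pics/ov3.png

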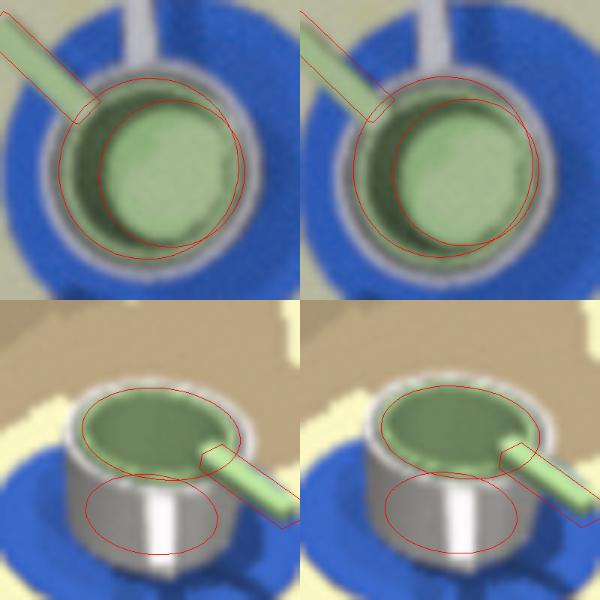

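```bash
python3 -c "
from h import *
go((521.5,104.3,115),.115)"
```

```text
t 34.13 tcp [ 550.4 -144.3  215. ] off [-0.2512  0.0973 -0.0057] yaw [-3.14e+00  2.00e-03] grip 0.41 F [ 0.3  1.  -0.1] j6 0.97
```

Request:
jog_arm:
  targets:
    - {"offset": [-0.04, 0.0, 0.0], "yaw": 0.0}
    - {"offset": [-0.08, 0.0, -0.001], "yaw": 0.0}
    - {"offset": [-0.12, 0.0, -0.002], "yaw": 0.0}
    - {"offset": [-0.16, 0.01, -0.003], "yaw": 0.0}
    - {"offset": [-0.2, 0.03, -0.004], "yaw": 0.0}
    - {"offset": [-0.235, 0.06, -0.005], "yaw": 0.0}
    - {"offset": [-0.251, 0.09, -0.0055], "yaw": 0.0}
    - {"offset": [-0.251, 0.097, -0.0055], "yaw": 0.0}
    - {"offset": [-0.251, 0.097, -0.0055], "yaw": 0.0}

```text
time_s: 34.88
eef_pos: [520.0, 106.1, 113.7]
ee_rot: [0.541, -0.516, 0.453, -0.485]
force: [0.0, 0.3, 0.5]
grip_width: 0.407
```

```bash
python3 -c "
from h import *
go((521.5,104.3,36),.115)"
```

```text
t 34.88 tcp [520.  106.1 113.7] off [ 0.0012  0.0777 -0.003 ] yaw [-3.136  0.005] grip 0.407 F [0.  0.3 0.5] j6 1.43
```

Request:
jog_arm:
  targets:
    - {"offset": [0.001, 0.025, -0.001], "yaw": 0.0}
    - {"offset": [0.001, 0.05, -0.002], "yaw": 0.0}
    - {"offset": [0.001, 0.07, -0.003], "yaw": 0.0}
    - {"offset": [0.001, 0.077, -0.003], "yaw": 0.0}
    - {"offset": [0.001, 0.077, -0.003], "yaw": 0.0}
    - {"offset": [0.001, 0.077, -0.003], "yaw": 0.0}

```text
time_s: 35.38
eef_pos: [522.5, 104.3, 38.3]
ee_rot: [0.542, -0.516, 0.453, -0.485]
force: [0.4, 0.3, 0.6]
grip_width: 0.412
```

Request:
jog_arm:
  targets:
    - {"offset": [0.0, 0.0, 0.0], "yaw": 0.0}
    - {"offset": [0.0, 0.0, 0.0], "yaw": 0.0}
    - {"offset": [0.0, 0.0, 0.0], "yaw": 0.0}
    - {"offset": [0.0, 0.0, 0.0], "yaw": 0.0}
    - {"offset": [0.0, 0.0, 0.0], "yaw": 0.0}
  fingers: 0.0
  grip_force: 100

```text
time_s: 35.8
eef_pos: [524.1, 104.3, 40.1]
ee_rot: [0.543, -0.515, 0.452, -0.486]
force: [3.2, 1.2, 5.7]
grip_width: 0.13
```

```bash
python3 -c "
from h import *
go((521.5,104.3,150),.115)"
```

```text
t 35.8 tcp [524.1 104.3  40.1] off [ 0.0008 -0.1099  0.0043] yaw [-3.137  0.005] grip 0.13 F [3.2 1.2 5.7] j6 1.43
```

Request:
jog_arm:
  targets:
    - {"offset": [0.0, -0.004, 0.0], "yaw": 0.0}
    - {"offset": [0.0, -0.01, 0.0], "yaw": 0.0}
    - {"offset": [0.0, -0.02, 0.001], "yaw": 0.0}
    - {"offset": [0.0, -0.035, 0.001], "yaw": 0.0}
    - {"offset": [0.0, -0.055, 0.002], "yaw": 0.0}
    - {"offset": [0.0, -0.08, 0.003], "yaw": 0.0}
    - {"offset": [0.0, -0.1, 0.004], "yaw": 0.0}
    - {"offset": [0.0, -0.11, 0.004], "yaw": 0.0}
    - {"offset": [0.0, -0.11, 0.004], "yaw": 0.0}

```text
time_s: 36.55
eef_pos: [521.9, 105.1, 152.5]
ee_rot: [0.544, -0.514, 0.45, -0.488]
force: [-0.6, 0.3, -0.6]
grip_width: 0.134
```

```bash
python3 -c "
from h import *
go((528.3,240.9,150),-.23)"
```

```text
t 36.55 tcp [521.9 105.1 152.5] off [-0.1341  0.0026  0.0224] yaw [-2.792  0.349] grip 0.134 F [-0.6  0.3 -0.6] j6 1.43
```

Request:
jog_arm:
  targets:
    - {"offset": [-0.008, 0.0, 0.001], "yaw": 0.03}
    - {"offset": [-0.025, 0.0, 0.004], "yaw": 0.08}
    - {"offset": [-0.05, 0.0, 0.008], "yaw": 0.14}
    - {"offset": [-0.075, 0.0, 0.012], "yaw": 0.2}
    - {"offset": [-0.1, 0.0, 0.017], "yaw": 0.26}
    - {"offset": [-0.12, 0.0, 0.02], "yaw": 0.32}
    - {"offset": [-0.13, 0.0, 0.022], "yaw": 0.35}
    - {"offset": [-0.134, 0.0, 0.0225], "yaw": 0.35}
    - {"offset": [-0.134, 0.0, 0.0225], "yaw": 0.35}

```text
time_s: 37.3
eef_pos: [527.7, 241.2, 151.4]
ee_rot: [-0.457, 0.422, -0.538, 0.569]
force: [0.2, 0.2, -0.3]
grip_width: 0.13
```

```bash
python3 look.py g30; python3 crop.py g30 top,255,225,80 scene,400,185,80; python3 -c "
from h import *
go((528.3,240.9,100),-.23)
s,p,Rm=st();print(np.round(Rm,3))"
```

```text
t 37.3 [527.7 241.2 151.4] 0.13 [ 0.2  0.2 -0.3] 0.0283
top [[246.4, 203.8], [245.1, 203.3], [254.4, 205.5], [238.5, 202.0]]
206 168
scene [[389.4, 194.7], [390.0, 189.7], [382.5, 193.0], [396.4, 196.5]]
349 159
t 37.4 tcp [528.  240.2 151.9] off [-0.0001  0.0518 -0.0033] yaw [ 3.142 -0.   ] grip 0.134 F [ 0.5  0.2 -0.3] j6 2.04
[[-0.227  0.066  0.972]
 [-0.974 -0.003 -0.228]
 [-0.012 -0.998  0.065]]
```

View pics/c_g30.png

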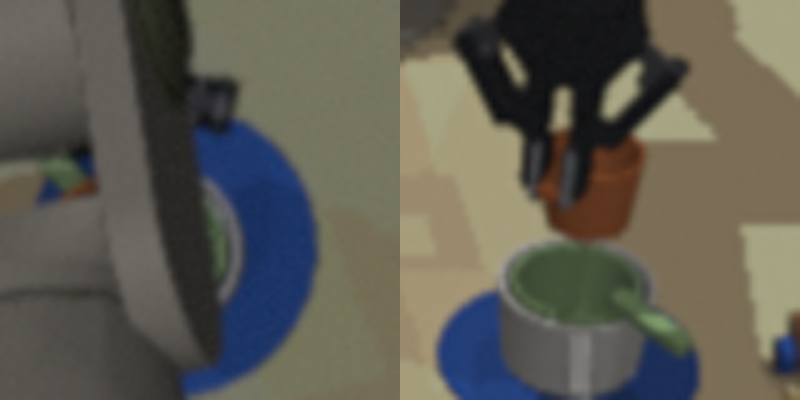

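```bash
python3 ov2.py g30 S 454 259 111 -.23 0 4
```

```text
(no output)
```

View pics/ov2.png

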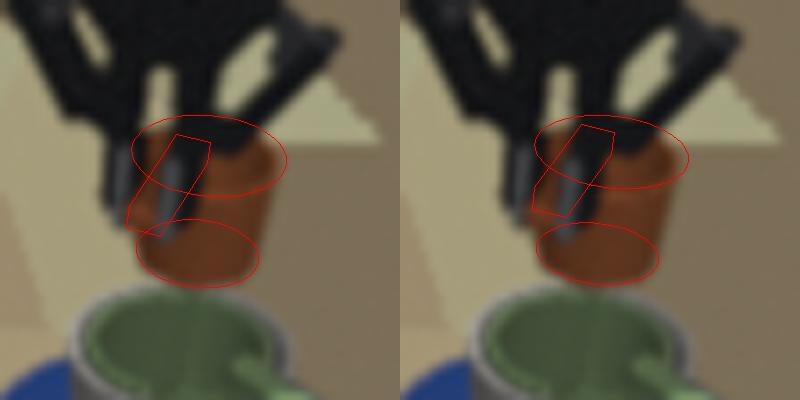

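Request:
jog_arm:
  targets:
    - {"offset": [0.0, 0.012, -0.001], "yaw": 0.0}
    - {"offset": [0.0, 0.03, -0.002], "yaw": 0.0}
    - {"offset": [0.0, 0.042, -0.003], "yaw": 0.0}
    - {"offset": [0.0, 0.044, -0.003], "yaw": 0.0}
    - {"offset": [0.0, 0.044, -0.003], "yaw": 0.0}

```text
time_s: 37.82
eef_pos: [527.8, 239.9, 107.3]
ee_rot: [-0.456, 0.422, -0.538, 0.569]
force: [0.4, 0.0, -1.2]
grip_width: 0.131
```

```bash
python3 look.py g31 scene; python3 ov2.py g31 S 454 258.5 67 -.23 0 0;cp pics/ov2.png pics/ova.png; python3 crop.py g31 scene,395,205,56; python3 -c "
from h import *
go((528.3,240.9,66),-.23)"
```

```text
t 37.82 [527.8 239.9 107.3] 0.131 [ 0.4  0.  -1.2] 0.0303
scene [[387.7, 206.8], [388.2, 202.0], [381.0, 205.0], [394.5, 208.6]]
347 171
t 37.87 tcp [528.3 240.2 108.2] off [-0.0002  0.0421 -0.0029] yaw [ 3.141 -0.   ] grip 0.131 F [-0.7 -0.5 -0.6] j6 2.04
```

View pics/ova.png

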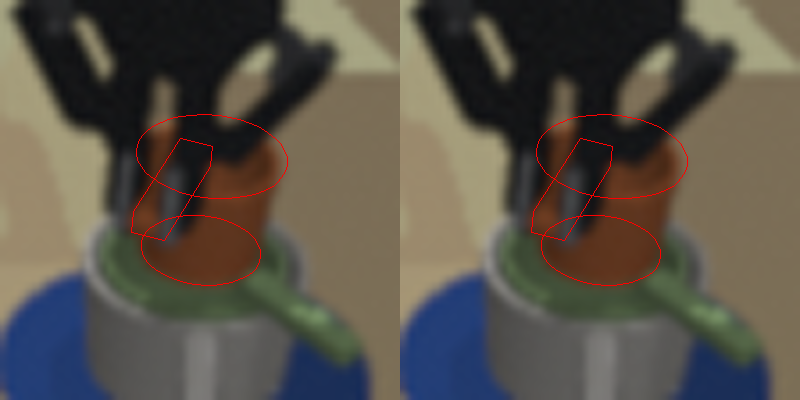

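View pics/c_g31.png

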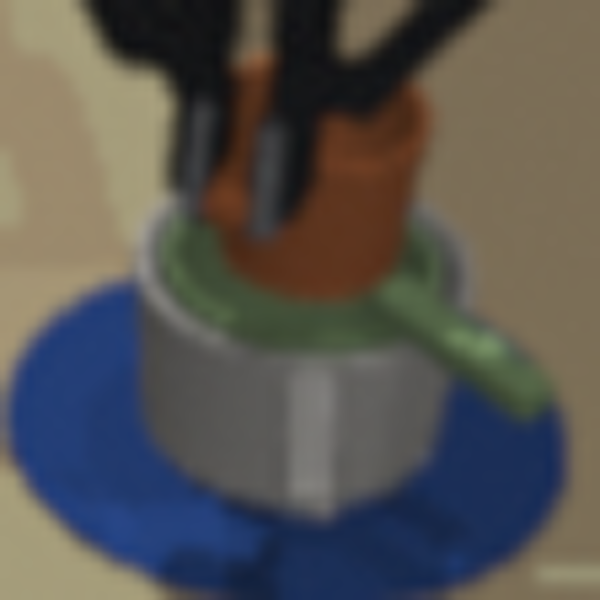

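Request:
jog_arm:
  targets:
    - {"offset": [0.0, 0.005, 0.0], "yaw": 0.0}
    - {"offset": [0.0, 0.013, -0.001], "yaw": 0.0}
    - {"offset": [0.0, 0.022, -0.0015], "yaw": 0.0}
    - {"offset": [0.0, 0.031, -0.002], "yaw": 0.0}
    - {"offset": [0.0, 0.038, -0.003], "yaw": 0.0}
    - {"offset": [0.0, 0.042, -0.003], "yaw": 0.0}
    - {"offset": [0.0, 0.042, -0.003], "yaw": 0.0}

```text
time_s: 38.45
eef_pos: [527.6, 240.6, 64.8]
ee_rot: [-0.456, 0.422, -0.538, 0.569]
force: [-0.4, -0.6, -0.5]
grip_width: 0.131
```

```bash
python3 look.py g32 scene; python3 crop.py g32 scene,395,205,56; python3 -c "
from h import *
go((528.3,240.9,56),-.23)"
```

```text
t 38.45 [527.6 240.6  64.8] 0.131 [-0.4 -0.6 -0.5] 0.0199
scene [[386.8, 217.9], [387.3, 213.3], [380.2, 216.1], [393.4, 219.8]]
346 182
t 38.5 tcp [528.  240.7  65.6] off [-0.0002  0.0096 -0.0004] yaw [ 3.141 -0.   ] grip 0.135 F [-0.4 -0.1 -0.6] j6 2.05
```

View pics/c_g32.png

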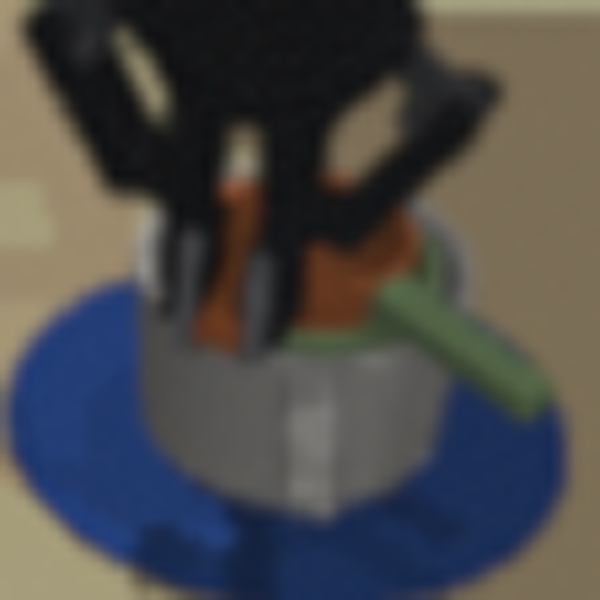

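Request:
jog_arm:
  targets:
    - {"offset": [0.0, 0.004, 0.0], "yaw": 0.0}
    - {"offset": [0.0, 0.008, 0.0], "yaw": 0.0}
    - {"offset": [0.0, 0.008, 0.0], "yaw": 0.0}

```text
time_s: 38.75
eef_pos: [528.3, 240.5, 56.9]
ee_rot: [-0.456, 0.422, -0.538, 0.569]
force: [0.2, 1.0, -2.3]
grip_width: 0.131
```

Request:
jog_arm:
  targets:
    - {"offset": [0.0, 0.002, 0.0], "yaw": 0.0}
    - {"offset": [0.0, 0.003, 0.0], "yaw": 0.0}

```text
time_s: 38.92
eef_pos: [529.2, 240.6, 54.4]
ee_rot: [-0.457, 0.421, -0.538, 0.569]
force: [3.1, -0.9, 5.9]
grip_width: 0.129
```

Request:
jog_arm:
  targets:
    - {"offset": [0.0, 0.002, 0.0], "yaw": 0.0}
    - {"offset": [0.0, 0.003, 0.0], "yaw": 0.0}

```text
time_s: 39.08
eef_pos: [530.7, 240.8, 53.0]
ee_rot: [-0.458, 0.42, -0.537, 0.57]
force: [0.7, -0.3, 14.2]
grip_width: 0.131
```

Contact came at the predicted seat height, about 54. I'll ease the grip and then let go.

Request:
jog_arm:
  targets:
    - {"offset": [0.0, 0.001, 0.0], "yaw": 0.0}
    - {"offset": [0.0, 0.001, 0.0], "yaw": 0.0}
    - {"offset": [0.0, 0.001, 0.0], "yaw": 0.0}
  grip_force: 20

```text
time_s: 39.33
eef_pos: [530.8, 240.8, 53.1]
ee_rot: [-0.458, 0.42, -0.537, 0.57]
force: [-2.0, -0.6, 9.9]
grip_width: 0.132
```

Request:
jog_arm:
  targets:
    - {"offset": [0.0, 0.0, 0.0], "yaw": 0.0}
    - {"offset": [0.0, 0.0, 0.0], "yaw": 0.0}
    - {"offset": [0.0, 0.0, 0.0], "yaw": 0.0}
    - {"offset": [0.0, 0.0, 0.0], "yaw": 0.0}
  fingers: 0.032

```text
time_s: 39.67
eef_pos: [530.8, 240.8, 52.9]
ee_rot: [-0.458, 0.42, -0.537, 0.57]
force: [0.1, 0.5, 0.2]
grip_width: 0.375
```

Request:
jog_arm:
  targets:
    - {"offset": [0.0, -0.008, 0.0], "yaw": 0.0}
    - {"offset": [0.0, -0.025, 0.001], "yaw": 0.0}
    - {"offset": [0.0, -0.055, 0.003], "yaw": 0.0}
    - {"offset": [0.0, -0.095, 0.006], "yaw": 0.0}
    - {"offset": [0.0, -0.135, 0.008], "yaw": 0.0}
    - {"offset": [0.02, -0.15, 0.009], "yaw": 0.0}
    - {"offset": [0.06, -0.15, 0.009], "yaw": 0.0}
    - {"offset": [0.1, -0.15, 0.009], "yaw": 0.0}
    - {"offset": [0.14, -0.15, 0.009], "yaw": 0.0}
    - {"offset": [0.18, -0.15, 0.009], "yaw": 0.0}
    - {"offset": [0.2, -0.15, 0.009], "yaw": 0.0}
    - {"offset": [0.2, -0.15, 0.009], "yaw": 0.0}

```text
time_s: 40.67
eef_pos: [482.9, 41.3, 201.2]
ee_rot: [-0.457, 0.419, -0.538, 0.571]
force: [0.2, 0.1, 0.2]
grip_width: 0.374
```

```bash
python3 look.py g33; python3 crop.py g33 top,252,230,56 scene,395,205,60; python3 ov3.py g33 S 14 -.23 top,453.5,260 scene,455,258
```

```text
t 40.67 [482.9  41.3 201.2] 0.374 [0.2 0.1 0.2] 0.08
top [[324.6, 218.9], [324.7, 218.8], [333.1, 220.9], [316.2, 217.0]]
284 183
scene [[325.7, 164.7], [325.8, 159.6], [319.6, 163.3], [332.0, 166.2]]
285 129
```

View pics/c_g33.png

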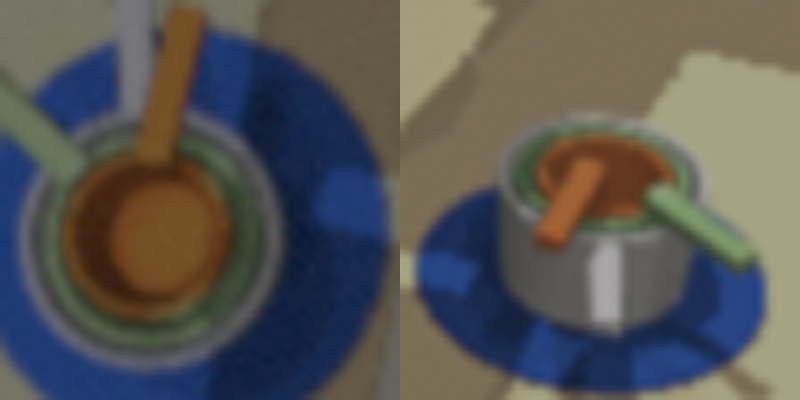

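View pics/ov3.png

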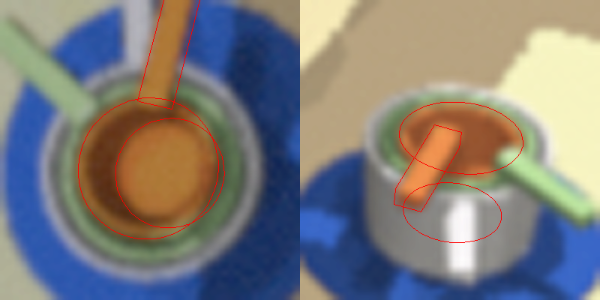

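The overlays show the orange cup level and fully down inside the green one. The robot is clear of everything, so I'm handing in.

Run:
```python
from h import *
s=ctrl.sense();print(s["time_s"],np.round(s["force"],1),np.abs(s["dq"]).max());print(ctrl.finish_job())
```

```text
40.7667 [-0.2  0.6  0.1] 0.03649088102110299
the job is handed in; nothing more can be done
None
```

The three cups are nested on the blue mat, with white on the mat, green inside it and orange inside green, each let go. I handed the job in at about 41 s; the hand-in reported no verdict.

**How it was done:** I took each cup off the rack by its handle. I touched its low edge down and pivoted it level in a light grip. White was levelled directly on the mat. Green and orange were levelled on the table, released, measured and re-gripped, then lowered into the nest. Their handles point in three different directions.

**Last checks:**
- **Nesting:** Both cups made contact within about 1 mm of the predicted seat height. In the final pictures, the outline of an upright, fully seated orange cup matches what the cameras show.
- **White on the mat:** In the top camera its centre is about 2 mm from the mat's, within the 41 mm allowed.
- **Release and bystanders:** The force reading was near zero after each release. No move went near the mug, jar or toy car, but I did not re-measure them.

**What disagreed:**
- **Cameras:** The two cameras differed by 3 to 10 mm in x, so I positioned each cup relative to the others within the same picture.
- **Fingertips:** They appeared about 30 mm higher in the pictures than the reported tool position implies. I set heights from pictures and contact force instead.
- **Tool tilt:** The tool gradually tilted by about 0.06 rad from pressing. I allowed for this in the moves.
- **Outline fits:** Two automatic outline fits for the green cup in the gripper were poor, so I discarded them and judged from overlays by eye.

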